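Find the springy damping buffer, fit it and discard the hard ones

TASK

Three look-alike damping buffers stand on the lab bench; one is still springy, two have gone hard. Squeeze them gently end to end to feel which is which, hold the springy one squeezed and lower it into the empty pocket of the metal carrier until it sits fully home, and stand the two hard ones upright in the white tray, letting go of each. Do not crush a buffer or force one hard against the carrier, and leave the other things on the bench where they are.

Things in the scene. Friction and masses are not known exactly. Their poses are not given: they have to be found in the camera images.
- buffer_a: one of three look-alike damping buffers, 52 mm long (x, the squeeze direction) x 36 wide x 60 mm tall, about 0.15 kg: grey housing between two black rubber end pads (36 x 60 mm), standing on the bench. Origin: centre of the underside, midway between the pads unsqueezed. The +x pad slides in when squeezed, the -x pad is fixed. Which of the three is springy changes every time and cannot be seen
- buffer_b: a second one, outwardly the same as buffer_a. A springy buffer gives steadily by up to 10 mm (to 42 mm long): 1 N to start, 0.9 N more per mm, 10 N fully in; it springs back. The two hard ones stop dead, one after 0.5 mm, one after about 3 mm, and stay over 48 mm long; until then they feel like the springy one, so squeeze with 12 N or more
- buffer_c: a third one, outwardly the same as buffer_a. Any buffer cracks if it is squeezed with over 30 N by each finger
- pocket (a point): centre of the floor of the pocket in the carrier: open on top, 46.5 mm long (x) x 41 mm wide (y) x 20 mm deep, square-edged steel walls 10 mm thick; floor 8 mm and rim 28 mm above the bench, z up. A buffer goes in upright, squeeze direction along x (either way round), only while squeezed shorter than the pocket; let go, it springs out against the walls
- carrier: the fixed metal carrier, base plate 130 x 110 x 8 mm, with the pocket at its centre; origin under the pocket's centre, x along the pocket; heading varies. It may swap sides with the tray. Pushing a buffer against it with over 35 N does damage
- tray_in (a point): centre of the inner floor (4 mm above the bench) of the fixed white plastic tray, outside 130 mm (x) x 180 mm (y), 20 mm tall, walls 4 mm; room for two buffers side by side, 45 mm either way along y; heading varies
- vial: bystander: small amber vial, 22 mm across, 42 mm tall; origin at the centre of its underside
- beaker: bystander: glass beaker, 64 mm across, 80 mm tall; origin at the centre of its underside
- reagent: bystander: white bottle, 52 mm across, 95 mm tall; origin at the centre of its underside
- driver: bystander: screwdriver lying flat, 170 mm long along its x
- gasket: bystander: flat black rubber ring, 42 mm across, 7 mm thick; origin at the centre of its underside
- sample: bystander: white sample jar with a blue cap, 34 mm across, 60 mm tall; origin at the centre of its underside
Not all that is in view belongs to the job. What is shaped like the part that bears tray_in but orange is not meant. What is shaped like the carrier but black is not meant.

How it is judged:
By the outcome, as a careful person would: the job done as asked, in the order asked, and still so for the second after the job is handed in, with the robot touching nothing.
It also fails if it takes over 64 s, if anything falls off the work surface, if the arm or the gripper's body presses on something with over 40 N, if the wrist force passes 120 N, or if a joint passes its speed limit or range.

ROBOT

A 7-joint arm with a two-finger parallel gripper is mounted at the origin on the work surface. World frame = base frame: x ahead of the robot, y to its left, z up, the work surface at z = 0. Lengths are in m, angles in rad, forces in N, time in s.
With the tool pointing down it reaches from about 0.4 to 0.925 m from the base axis. Payload 5.6 kg.
Tool frame: the origin (TCP) lies between the finger pads; the fingertips stand 17 mm ahead of it and the grasp point (between the pads) lies 2 mm behind it (env.tip_reach is the z of the fingertips in the tool frame, in m); z points along the fingers, y is the direction in which the jaws open and shut (so a half turn about z gives the same grasp; the last joint's range is limited). The gripper opens to 85 mm and grips with 20 to 120 N. Pads are 22 mm wide; open, the fingers measure 114 mm over their backs; the gripper's body (76 mm by 85 mm) begins 54 mm behind the grasp point. The pads swing forward as they close: fully open they stand 13 mm farther back than shut.
Start: joints at [1.136, 0.468, -0.012, 1.603, 0.006, 1.071, -0.056], TCP at [0.248, -0.601, 0.248] pointing down, gripper open.
Joint ranges: [-2.53, 2.53], [-0.31, 2.02], [-1.57, 1.55], [0.28, 2.44], [-1.29, 4.43], [0.15, 1.84], [-2.92, 2.92]. Speed limits (rad/s): [2.57, 2.57, 3.14, 3.14, 3.14, 3.14, 3.14].

INTERFACE

Orientations are given as a rotation vector (axis times angle).
In Python, from station import env, cams, job, outline_of gives the robot as it stands.
- The arm moves only by the tool jog_arm, never from a script. Its argument "steps" is a list of rows, each a list of 3 entries, a list of its own where there are three numbers: the finger opening in m, from 0 to 0.0854, then the shift along the tool's x, y, z in m, then the turn, a rotation vector about the tool's x, y, z in degrees. In form: [[claw, [x, y, z], [rx, ry, rz]], ...]. A call has 1 to 12 rows; each row shifts and turns the commanded pose from where the row before left it, along the tool's axes as they then stand; what a row does not reach is not made up. A row lasts 1/8 s, in which the tool goes at most 62.5 mm and 10.7 degrees, less where a joint would pass 70% of its speed; a pose out of reach is approached as far as the arm can. A call is refused whole if a number of a shift passes 0.0625 or a number of a turn 10.7, either way. A call with a gripper value outside its range is refused whole. The fingers move at their own pace and stop on an object; "force" is the grip in N (left out, the last holds). Time passes only in rows, so rows that do not move let the fingers close. It gives the time, the measured TCP pose, the force and the opening at its end, in the units of the state.
- env.get_state(): the state, without advancing time (a new reading comes with each control period).
- cams.read_camera(name): name is "scene" or "top" or "wrist"; returns the picture (480x640x3 uint8, red, green, blue); there is no depth.
- cams.camera_model(name): a dict with "fov_y" (degrees; the focal length in pixels is half the picture's height over the tangent of half this angle, whatever the lens; pixels are square), "cx", "cy" (the principal point, pixels), "R" (3x3) and "t" (3): a world point X has camera coordinates R X + t. Camera axes: x right, y down, z forward; pixel columns grow to the right and rows downward; lengths in m; the calibration is good to about 2 mm. A picture is of the moment at which its call begins: read the wrist's pose just before it. camera_model takes no time and is no camera call; for the wrist camera it gives the pose at the moment of the call.
- job.finish_job(): hands the job in, once; it reports no verdict.
Trained networks look in the newest picture that a camera, given by its name, has taken for a name from the list of things; names that differ only in an ending like _2 or _b are one class to them, and where a whole thing is asked for, a point or a joint stands for the part that bears it (a point fixed in the world has none). Each returns a list of dicts, best first, with "confidence" (0 to 1); they miss things now and then, are a little off and sometimes report something else, mostly with a low value. They report only what shows in the picture. A call takes as long as a camera call. They do not tell look-alikes from the thing itself.
- outline_of(camera, name): "region" (480x640 bool, what is visible of it) and "point" ([column, row] in pixels, amid what is visible of it).
The state is a dict: "t": time; "joint_pos": joint angles; "dq": joint speeds; "effort": joint torques, N m; "ee_pos": TCP position; "orientation": TCP orientation; "contact_force": force on the tool from outside, world axes, zero at the start; "torque": the same for the moment, N m; "finger_gap": opening from 0.0 (shut) to 1.0 (fully open).
Only numpy, scipy, OpenCV 4.12 (cv2) and the standard library are available. Lean on these libraries where they do the work, as an engineer would, in place of code of your own. Each camera call takes 0.05 s, during which the arm holds its last target.

## Working session

There is one attempt and no reset: what is moved stays moved. The work goes in short steps, Python scripts to look and compute and a tool call to move; the robot and the scene stay as the last step left them, time stands still between calls to the robot, and variables do not carry over. Pictures are saved under pics/ and viewed, and the job is handed in when it is done.

Besides the shell and the picture viewer there is one more tool, called after "Request:" by a JSON object that holds its "op" and its "data". jog_arm: Moves the arm, as the interface text tells. Its arguments: {"type":"object","properties":{"steps":{"type":"array","items":{"type":"array"}},"force":{"type":"number"}},"required":["steps"]}

```bash
mkdir -p pics; ls; python3 - <<'E'
from station import env,cams,job,outline_of
import cv2,numpy as np
s=env.get_state(); print(s); print(env.tip_reach)
for n in ["scene","top"]:
    im=cams.read_camera(n); cv2.imwrite(f"pics/{n}0.png",im[:,:,::-1]); m=cams.camera_model(n); print(n,m)
E
```

```text
pics
{'t': 0.0, 'joint_pos': array([ 1.13597426,  0.46835542, -0.01157867,  1.60363433,  0.00599893,
        1.07139835, -0.05628507]), 'dq': array([ 0.00073189,  0.00099205,  0.0018914 , -0.00227017,  0.00093364,
       -0.0005654 , -0.00013061]), 'effort': array([-2.94610008e-04, -5.32395065e+01,  2.23340560e-02, -2.51300544e+01,
        1.16485386e-02,  7.77904701e-03,  4.67040934e-06]), 'ee_pos': array([ 0.24793997, -0.60028013,  0.24734798]), 'orientation': array([-3.07985371e+00, -6.11103401e-01,  7.42164475e-04]), 'contact_force': array([-0.3238199 ,  1.01370644, -0.12819057]), 'torque': array([-0.02664354,  0.01101887,  0.01267452]), 'finger_gap': 0.9995708360219299}
0.017
scene {'fov_y': 57.742790580064536, 'cx': 317.14125593719444, 'cy': 241.98079498617386, 'R': array([[ 0.54914248,  0.83551655,  0.01883174],
       [ 0.44002788, -0.26990408, -0.85646206],
       [-0.71050546,  0.47860618, -0.51586637]]), 't': array([-0.2627264 , -0.18295587,  1.29578571])}
top {'fov_y': 43.0104830703833, 'cx': 320.4273157987629, 'cy': 231.3601181309987, 'R': array([[-7.35049916e-04, -9.99993745e-01, -3.45964889e-03],
       [-9.75138948e-01,  1.48340637e-03, -2.21589333e-01],
       [ 2.21593079e-01,  3.21075916e-03, -9.75133939e-01]]), 't': array([-0.01537303,  0.51873243,  1.49558251])}
```

View pics/scene0.png

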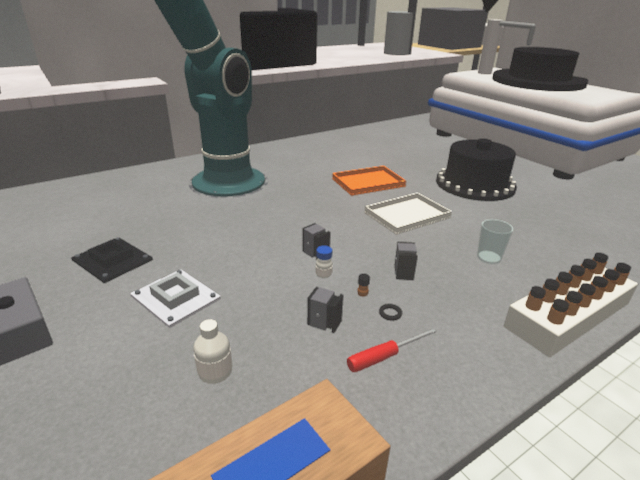

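View pics/top0.png

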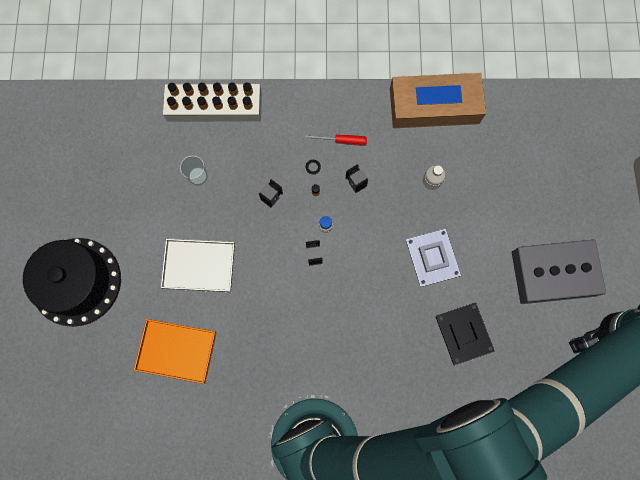

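```bash
cat > h.py <<'E'
from station import env,cams,job,outline_of
import cv2,numpy as np
def cam(n):
    m=cams.camera_model(n); f=240/np.tan(np.radians(m["fov_y"]/2)); return m,f
def proj(n,X,m=None):
    if m is None: m=cams.camera_model(n)
    f=240/np.tan(np.radians(m["fov_y"]/2)); X=np.atleast_2d(X); c=X@np.array(m["R"]).T+m["t"]
    return np.c_[m["cx"]+f*c[:,0]/c[:,2], m["cy"]+f*c[:,1]/c[:,2]]
def back(n,uv,z,m=None):
    if m is None: m=cams.camera_model(n)
    f=240/np.tan(np.radians(m["fov_y"]/2)); uv=np.atleast_2d(uv)
    d=np.c_[(uv[:,0]-m["cx"])/f,(uv[:,1]-m["cy"])/f,np.ones(len(uv))]
    R=np.array(m["R"]); o=-R.T@m["t"]; w=d@R
    s=(z-o[2])/w[:,2]; return o+w*s[:,None]
E
python3 - <<'E'
from h import *
im=cams.read_camera("top")
a=im[120:300,220:480]; cv2.imwrite("pics/topcrop.png",cv2.resize(a,None,fx=3,fy=3,interpolation=cv2.INTER_CUBIC)[:,:,::-1])
m=cams.camera_model("top")
o=-m["R"].T@m["t"]; print("cam",o)
for n,z in [("buffer_a",.06),("carrier",.008),("tray_in",.02),("vial",.042),("beaker",.08),("reagent",.095),("driver",.02),("gasket",.007),("sample",.06)]:
    for r in outline_of("top",n)[:5]:
        reg=r["region"].astype(np.uint8); c=cv2.findNonZero(reg)
        print(n,round(r["confidence"],2),np.round(r["point"],1),back("top",r["point"],z)[0].round(3),cv2.boundingRect(c))
im=cams.read_camera("scene")
a=im[200:350,280:440]; cv2.imwrite("pics/scrop.png",cv2.resize(a,None,fx=4.5,fy=4,interpolation=cv2.INTER_CUBIC)[:,:,::-1])
E
```

```text
cam [ 0.17441416 -0.02094438  1.57328565]
buffer_a 0.97 [351.2 176.6] [ 0.664 -0.096  0.06 ] (346, 165, 22, 28)
buffer_a 0.77 [315.6 248.7] [ 0.473 -0.004  0.06 ] (305, 240, 18, 25)
buffer_a 0.69 [266.7 194. ] [0.618 0.123 0.06 ] (259, 179, 24, 28)
carrier 0.78 [432.  258.4] [ 0.457 -0.307  0.008] (406, 230, 55, 56)
carrier 0.63 [463.5 333.9] [ 0.263 -0.378  0.008] (436, 304, 58, 61)
tray_in 0.66 [175.4 349.6] [0.224 0.348 0.02 ] (136, 320, 80, 63)
tray_in 0.61 [199.7 263.8] [0.442 0.296 0.02 ] (161, 239, 74, 54)
beaker 0.63 [192.7 172.1] [0.671 0.312 0.08 ] (180, 155, 28, 30)
reagent 0.88 [432.5 174. ] [ 0.659 -0.301  0.095] (423, 166, 22, 24)
driver 0.83 [345.6 137.7] [ 0.788 -0.084  0.02 ] (305, 134, 62, 12)
gasket 0.47 [310.4 170.4] [0.699 0.011 0.007] (305, 160, 16, 15)
sample 0.49 [323.9 226.1] [ 0.532 -0.025  0.06 ] (320, 216, 13, 17)
```

View pics/topcrop.png

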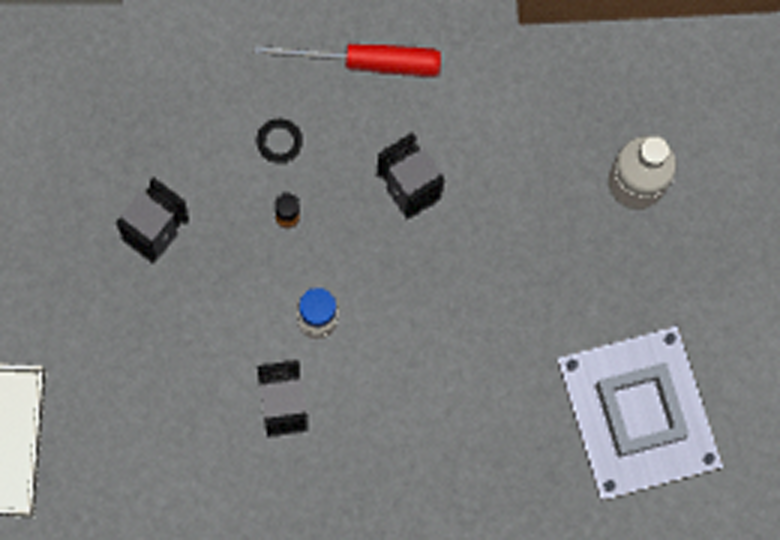

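View pics/scrop.png

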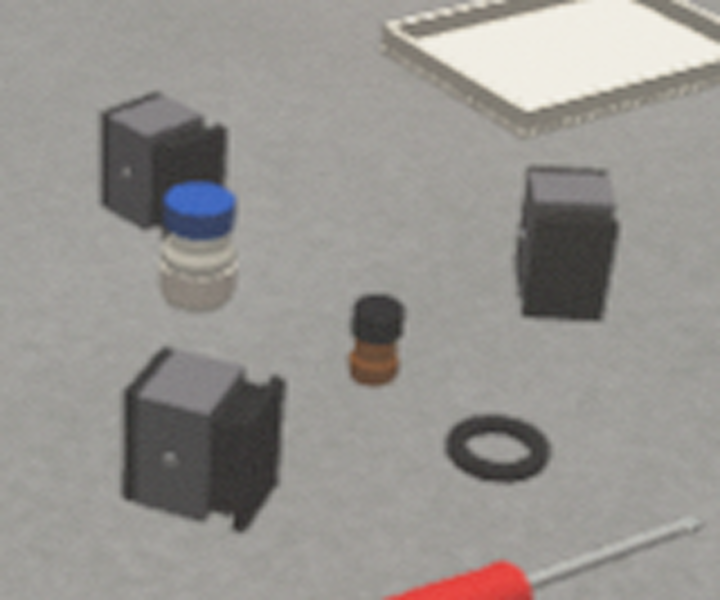

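```bash
cat > fit.py <<'E'
from h import *
from scipy.optimize import minimize
def box(x,y,th,L,W,z0,z1):
    c,s=np.cos(th),np.sin(th)
    return np.array([[x+c*a-s*b,y+s*a+c*b,z] for z in (z0,z1) for a,b in ((L/2,W/2),(L/2,-W/2),(-L/2,-W/2),(-L/2,W/2))])
S=4
def mask(uv,off,sz):
    h=cv2.convexHull(((uv-off)*S).astype(np.float32))
    m=np.zeros((sz[1]*S,sz[0]*S),np.uint8)
    cv2.fillConvexPoly(m,np.round(h*16).astype(np.int32),1,shift=4); return m
def fitbox(obs,x0,y0,L,W,z0,z1,ths=np.arange(0,np.pi,np.pi/12)):
    # obs list of (model, region)
    T=[]
    for m,reg in obs:
        c=cv2.findNonZero(reg.astype(np.uint8)); x,y,w,h=cv2.boundingRect(c)
        off=np.array([x-12,y-12]); sz=(w+24,h+24)
        hull=cv2.convexHull(c.astype(np.float32))[:,0]
        uv=np.concatenate([hull+d for d in ((-.5,-.5),(.5,-.5),(.5,.5),(-.5,.5))])
        T.append((m,mask(uv,off,sz),off,sz))
    def cost(p):
        e=0
        for m,t,off,sz in T:
            k=mask(proj(None,box(p[0],p[1],p[2],L,W,z0,z1),m),off,sz)
            e+=1-(k&t).sum()/max(1,(k|t).sum())
        return e/len(T)
    best=[]
    for th in ths:
        r=minimize(cost,[x0,y0,th],method="Nelder-Mead",options=dict(initial_simplex=[[x0,y0,th],[x0+.01,y0,th],[x0,y0+.01,th],[x0,y0,th+.15]],xatol=1e-4,fatol=1e-4,maxiter=150))
        best.append((r.fun,r.x))
    best.sort(key=lambda b:b[0]); return best
E
python3 - <<'E'
from fit import *
it=cams.read_camera("top"); rt=outline_of("top","buffer_a"); ct=outline_of("top","carrier"); tt=outline_of("top","tray_in")
isc=cams.read_camera("scene"); rs=outline_of("scene","buffer_a"); cs=outline_of("scene","carrier"); ts=outline_of("scene","tray_in")
mt=cams.camera_model("top"); ms=cams.camera_model("scene")
for r in rs: print("scene",r["confidence"],r["point"],r["region"].sum())
def go(name,rt,rs,L,W,z0,z1,dr):
  for r in rt:
    x,y,_=back(None,r["point"],z1,mt)[0]
    p=proj(None,[x,y,z1/2],ms)[0]
    obs=[(mt,r["region"])]
    for q in rs:
        if np.hypot(*(q["point"]-p))<25: obs.append((ms,q["region"])); break
    b=fitbox(obs,x,y,L,W,z0,z1)
    print(name,np.round(r["point"]),len(obs))
    for f,q in b[:3]: print("   ",round(f,3),q[:2].round(4),np.degrees(q[2]).round(1)%180)
    for img,m in ((it,mt),(isc,ms)):
        u=np.round(proj(None,box(*b[0][1],L,W,z0,z1),m)).astype(int)
        for i in range(4): cv2.line(img,u[4+i],u[4+(i+1)%4],dr,1)
        for i in range(4): cv2.line(img,u[i],u[4+i],dr,1)
go("buf",rt,rs,.052,.036,0,.06,(0,255,0))
go("car",ct,cs,.130,.110,0,.008,(255,0,0))
go("tray",tt,ts,.130,.180,0,.02,(255,0,255))
a=it[120:300,150:480]; cv2.imwrite("pics/tfit.png",cv2.resize(a,None,fx=2.4,fy=2.4,interpolation=cv2.INTER_CUBIC)[:,:,::-1])
cv2.imwrite("pics/sfit.png",cv2.resize(isc[150:360,110:470],None,fx=2.2,fy=2.2)[:,:,::-1])
E
```

```text
scene 0.9 [400.4, 260.1] 738
scene 0.85 [326.2, 307.6] 1257
scene 0.72 [315.4, 239.8] 674
buf [353. 180.] 2
    0.063 [ 0.6686 -0.1104] 32.4
    0.063 [ 0.6686 -0.1103] 32.30000000000001
    0.063 [ 0.6686 -0.1103] 32.5
buf [267. 190.] 2
    0.044 [0.6287 0.1154] 141.8
    0.044 [0.6287 0.1154] 141.7
    0.044 [0.6286 0.1155] 141.6
buf [314. 253.] 2
    0.114 [0.4687 0.0021] 6.199999999999989
    0.114 [0.4687 0.0021] 6.2
    0.114 [0.4687 0.0021] 6.3
car [432. 255.] 2
    0.037 [ 0.4623 -0.3079] 14.699999999999989
    0.037 [ 0.4622 -0.3078] 14.800000000000011
    0.037 [ 0.4622 -0.3078] 14.8
car [466. 334.] 2
    0.053 [ 0.2652 -0.3815] 18.3
    0.054 [ 0.265  -0.3816] 18.099999999999994
    0.054 [ 0.2649 -0.3816] 18.099999999999994
tray [176. 352.] 2
    0.032 [0.2226 0.3512] 169.4
    0.032 [0.2223 0.3513] 169.4
    0.032 [0.2223 0.3513] 169.4
```

View pics/tfit.png

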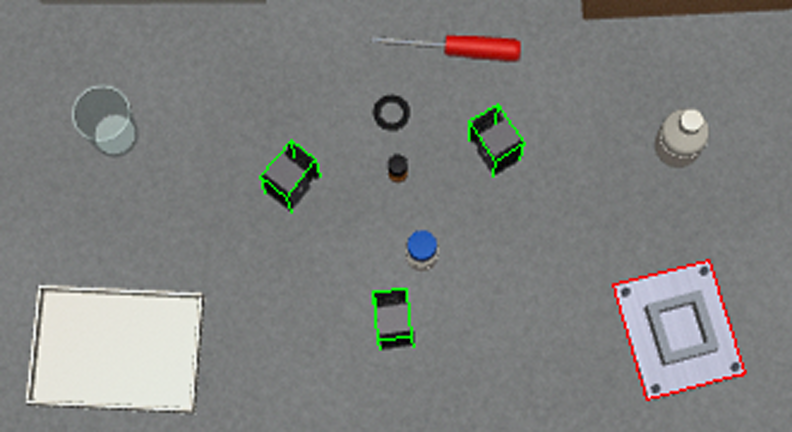

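View pics/sfit.png

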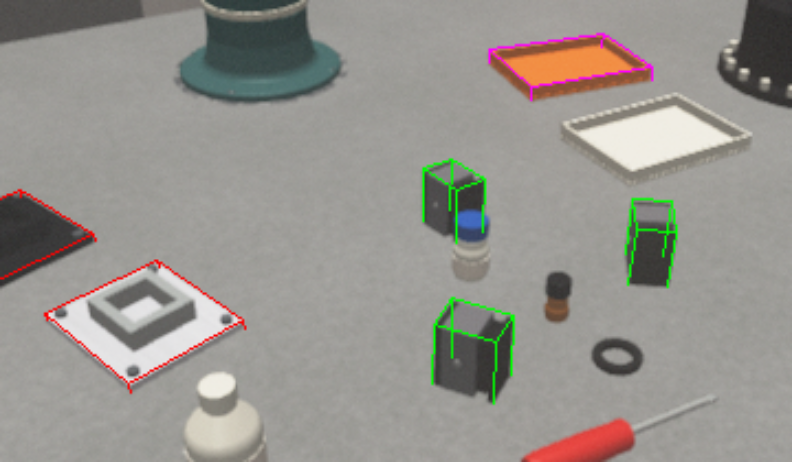

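```bash
cat > plan.py <<'E'
from h import *
from scipy.spatial.transform import Rotation as Ro
def pose():
    s=env.get_state(); R=Ro.from_rotvec(s["orientation"]).as_matrix(); return s,np.array(s["ee_pos"]),R
def jyaw(R): return np.degrees(np.arctan2(R[1,1],R[0,1]))
def plan(wps,claw,start=None,vmax=.06,tmax=10.5,n=None):
    """wps: list of (x,y,z,jaw yaw deg); prints rows"""
    s,p,R=pose()
    if start is not None: p,R=start
    rows=[]
    print("t",round(s["t"],2),"p",p.round(4),"jaw",jyaw(R).round(1),"tilt",R[:,2].round(4))
    for w in wps:
        if len(w)==5: cl=w[4]
        else: cl=claw
        dy=(w[3]-jyaw(R)+90)%180-90
        # target rotation: tool down exactly, jaw yaw
        y=np.radians(jyaw(R)+dy); Rt=np.array([[-np.sin(y)*-1*-1*-1,np.cos(y),0],[0,np.sin(y),0],[0,0,-1]])
        yv=np.array([np.cos(y),np.sin(y),0]); zv=np.array([0,0,-1.]); Rt=np.c_[np.cross(yv,zv),yv,zv]
        d=np.array(w[:3])-p
        rv=Ro.from_matrix(R.T@Rt).as_rotvec(degrees=True)
        k=max(1,int(np.ceil(max(np.linalg.norm(d)/vmax,np.abs(rv).max()/tmax))))
        for i in range(k):
            rem=np.array(w[:3])-p; sh=np.round(R.T@(rem/(k-i)),4)
            rv=np.round(Ro.from_matrix(R.T@Rt).as_rotvec(degrees=True)/(k-i),1)
            rows.append([cl,[float(v) for v in sh],[float(v) for v in rv]])
            p=p+R@sh; R=R@Ro.from_rotvec(rv,degrees=True).as_matrix()
    for i in range(0,len(rows),12): print(str(rows[i:i+12]).replace("-0.0,","0,").replace("-0.0]","0]"))
    return rows
E
python3 - <<'E'
from plan import *
s,p,R=pose(); m=cams.camera_model("wrist"); print(m); c=-m["R"].T@m["t"]; print("cam in tool",R.T@(c-p)); print("cam axes in tool",(R.T@m["R"].T).round(3))
# tray corners
uv=np.array([[40,287],[203,293],[191,412],[27,404]])/2.4+[150,120]
X=back("top",uv,.02); print(X.round(3),X.mean(0)); 
for i in range(4):
    d=X[(i+1)%4]-X[i]; print(np.linalg.norm(d),np.degrees(np.arctan2(d[1],d[0])))
plan([(.43,-.33,.26,14.7)],.0854)
E
```

```text
{'fov_y': 68.8352314003591, 'cx': 320.846205272286, 'cy': 241.70830227067864, 'R': array([[ 3.82649360e-01, -9.23893543e-01, -4.34801881e-04],
       [-8.87898358e-01, -3.67871223e-01,  2.76237703e-01],
       [-2.55374181e-01, -1.05316121e-01, -9.61089248e-01]]), 't': array([-0.64953265, -0.03488101,  0.37791065])}
cam in tool [ 0.0714656  -0.00037507 -0.12423984]
cam axes in tool [[ 0.001 -0.961 -0.276]
 [ 1.     0.001 -0.   ]
 [ 0.001 -0.276  0.961]]
[[0.506 0.385 0.02 ]
 [0.499 0.208 0.02 ]
 [0.369 0.217 0.02 ]
 [0.378 0.392 0.02 ]] [0.43820491 0.30058019 0.02      ]
0.1776519641092229 -92.23302255087088
0.12988347265787342 176.0942978459073
0.17572676792164357 87.13818919382692
0.12791312489154494 -3.0641678001123402
t 1.05 p [ 0.2482 -0.6008  0.2483] jaw -67.6 tilt [ 0.e+00 -1.e-04 -1.e+00]
[[0.0854, [0.0339, -0.0226, -0.0015], [0.0, 0.0, -10.3]], [0.0854, [0.0374, -0.0162, -0.0015], [0.0, 0.0, -10.3]], [0.0854, [0.0397, -0.0092, -0.0015], [0.0, 0.0, -10.3]], [0.0854, [0.0407, -0.002, -0.0014], [0.0, 0.0, -10.3]], [0.0854, [0.0404, 0.0054, -0.0015], [0.0, 0.0, -10.3]], [0.0854, [0.0388, 0.0125, -0.0014], [0.0, 0.0, -10.3]], [0.0854, [0.036, 0.0192, -0.0015], [0, 0.0, -10.2]], [0.0854, [0.032, 0.0253, -0.0014], [0, 0.0, -10.3]]]
```

Request:
{"op": "jog_arm", "data": {"steps": [[0.0854, [0.0339, -0.0226, -0.0015], [0.0, 0.0, -10.3]], [0.0854, [0.0374, -0.0162, -0.0015], [0.0, 0.0, -10.3]], [0.0854, [0.0397, -0.0092, -0.0015], [0.0, 0.0, -10.3]], [0.0854, [0.0407, -0.002, -0.0014], [0.0, 0.0, -10.3]], [0.0854, [0.0404, 0.0054, -0.0015], [0.0, 0.0, -10.3]], [0.0854, [0.0388, 0.0125, -0.0014], [0.0, 0.0, -10.3]], [0.0854, [0.036, 0.0192, -0.0015], [0, 0.0, -10.2]], [0.0854, [0.032, 0.0253, -0.0014], [0, 0.0, -10.3]], [0.0854, [0, 0, 0], [0, 0, 0]], [0.0854, [0, 0, 0], [0, 0, 0]]], "force": 20}}

```text
t: 2.3
ee_pos: [0.4295, -0.3308, 0.26]
orientation: [1.92, 2.486, -0.001]
contact_force: [0.5, -1.3, 0.1]
finger_gap: 1.002
```

```bash
python3 - <<'E'
from plan import *
s,p,R=pose(); print(s["t"],p,jyaw(R),R[:,2],s["contact_force"])
m=cams.camera_model("wrist"); im=cams.read_camera("wrist"); cv2.imwrite("pics/w1.png",im[:,:,::-1])
np.savez("w1.npz",**m)
u=proj(None,[[.462,-.308,.028]],m); print(u)
E
```

```text
2.3 [ 0.42952101 -0.33075041  0.25998393] 14.645474544925506 [-3.84548215e-04 -6.50356637e-04 -9.99999715e-01] [ 0.45446132 -1.28595408  0.11726555]
[[356.06645949 199.01168729]]
```

View pics/w1.png

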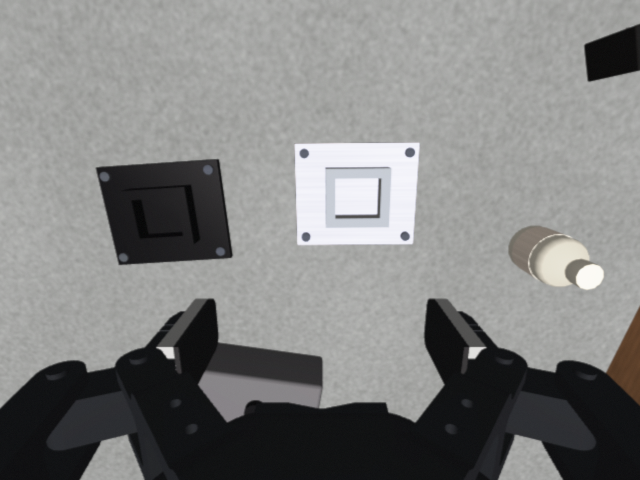

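```bash
python3 - <<'E'
from plan import *
m=dict(np.load("w1.npz")); im=cv2.imread("pics/w1.png"); g=cv2.cvtColor(im,cv2.COLOR_BGR2GRAY)
from scipy.optimize import least_squares
def quad(mask):
    cs,_=cv2.findContours(mask,cv2.RETR_EXTERNAL,cv2.CHAIN_APPROX_NONE); c=max(cs,key=cv2.contourArea)
    for e in np.arange(1,15,.5):
        q=cv2.approxPolyDP(c,e,True)
        if len(q)==4: return q[:,0].astype(float),cv2.contourArea(c)
def ref(q): return cv2.cornerSubPix(g,q.astype(np.float32).reshape(-1,1,2),(4,4),(-1,-1),(3,30,.01))[:,0]
roi=np.zeros_like(g); roi[120:270,270:450]=255
pl=((g>205)&(roi>0)).astype(np.uint8); pl=cv2.morphologyEx(pl,cv2.MORPH_CLOSE,np.ones((9,9)))
cs,_=cv2.findContours(pl,cv2.RETR_EXTERNAL,cv2.CHAIN_APPROX_NONE); f=np.zeros_like(g); cv2.drawContours(f,[max(cs,key=cv2.contourArea)],-1,255,-1)
q,a=quad(f); print(q,a); q=ref(q)
def rep(q,z):
    X=back(None,q,z,m); print(q.round(1).tolist()); print(X.round(4).tolist(), "ctr",X.mean(0).round(4))
    for i in range(4):
        d=X[(i+1)%4]-X[i]; print("  len",np.linalg.norm(d).round(4),"ang",np.degrees(np.arctan2(d[1],d[0])).round(2))
rep(q,.008)
# rim outer
rep(ref(np.array([[326,168],[390,168],[389,227],[326,227]])),.028)
rep(ref(np.array([[335,178],[381,178],[380,217],[335,217]])),.028)
cv2.imwrite("pics/w1c.png",cv2.resize(im[135:255,280:430],None,fx=5,fy=5,interpolation=cv2.INTER_NEAREST))
E
```

```text
[[295. 144.]
 [298. 244.]
 [412. 242.]
 [418. 143.]] 11960.0
[[294.20001220703125, 143.6999969482422], [297.0, 244.1999969482422], [412.0, 242.0], [418.8999938964844, 142.3000030517578]]
[[0.3867, -0.2716, 0.008], [0.415, -0.3762, 0.008], [0.5387, -0.3411, 0.008], [0.511, -0.2376, 0.008]] ctr [ 0.4629 -0.3066  0.008 ]
  len 0.1084 ang -74.89
  len 0.1286 ang 15.86
  len 0.1072 ang 105.01
  len 0.1288 ang -164.7
[[324.5, 167.3000030517578], [390.20001220703125, 167.1999969482422], [388.3999938964844, 226.60000610351562], [325.6000061035156, 227.3000030517578]]
[[0.4226, -0.2855, 0.028], [0.486, -0.2687, 0.028], [0.5028, -0.3273, 0.028], [0.4395, -0.3446, 0.028]] ctr [ 0.4627 -0.3065  0.028 ]
  len 0.0655 ang 14.8
  len 0.0609 ang -73.97
  len 0.0656 ang -164.68
  len 0.0615 ang 105.92
[[334.79998779296875, 178.39999389648438], [379.0, 177.60000610351562], [378.5, 216.10000610351562], [334.3999938964844, 215.5]]
[[0.4354, -0.2934, 0.028], [0.4782, -0.2814, 0.028], [0.4894, -0.3192, 0.028], [0.4451, -0.3302, 0.028]] ctr [ 0.4621 -0.306   0.028 ]
  len 0.0445 ang 15.7
  len 0.0394 ang -73.45
  len 0.0457 ang -165.97
  len 0.0381 ang 104.77
```

View pics/w1c.png

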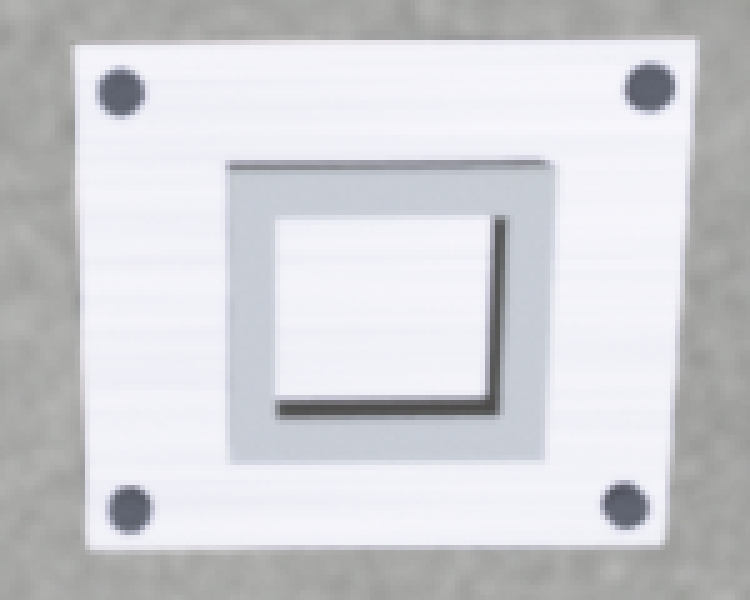

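```bash
python3 - <<'E'
from plan import *
plan([(.665,-.12,.22,32.4)],.0854)
E
```

```text
t 2.35 p [ 0.4292 -0.3312  0.2599] jaw 14.6 tilt [-6.e-04 -6.e-04 -1.e+00]
[[0.0854, [0.0242, 0.0469, 0.0066], [0, 0.0, -3.0]], [0.0854, [0.0217, 0.0481, 0.0066], [0, 0.0, -3.0]], [0.0854, [0.0191, 0.0492, 0.0066], [0, 0.0, -3.0]], [0.0854, [0.0165, 0.0501, 0.0066], [0, 0.0, -2.9]], [0.0854, [0.014, 0.0509, 0.0066], [0, 0.0, -3.0]], [0.0854, [0.0113, 0.0515, 0.0066], [0, 0.0, -2.9]]]
```

Request:
{"op": "jog_arm", "data": {"steps": [[0.0854, [0.0242, 0.0469, 0.0066], [0, 0.0, -3.0]], [0.0854, [0.0217, 0.0481, 0.0066], [0, 0.0, -3.0]], [0.0854, [0.0191, 0.0492, 0.0066], [0, 0.0, -3.0]], [0.0854, [0.0165, 0.0501, 0.0066], [0, 0.0, -2.9]], [0.0854, [0.014, 0.0509, 0.0066], [0, 0.0, -3.0]], [0.0854, [0.0113, 0.0515, 0.0066], [0, 0.0, -2.9]], [0.0854, [0, 0, 0], [0, 0, 0]]], "force": 20}}

```text
t: 3.22
ee_pos: [0.6667, -0.1146, 0.2189]
orientation: [-1.504, -2.756, -0.003]
contact_force: [-0.5, -0.2, -0.8]
finger_gap: 0.995
```

```bash
cat > look.py <<'E'
from fit import *
import sys
from plan import pose,jyaw
def look(tag,exp,name="buffer_a",L=.052,W=.036,z0=0,z1=.06):
    s,p,R=pose(); print("t",s["t"],p.round(4),jyaw(R).round(2))
    m=cams.camera_model("wrist"); im=cams.read_camera("wrist"); rs=outline_of("wrist",name)
    img=im.copy()
    for r in rs:
        x,y,_=back(None,r["point"],z1/2,m)[0]; print(round(r["confidence"],2),np.round(r["point"]),x.round(3),y.round(3),r["region"].sum())
        if np.hypot(x-exp[0],y-exp[1])<.05:
            b=fitbox([(m,r["region"])],exp[0],exp[1],L,W,z0,z1,ths=np.radians([exp[2]-8,exp[2],exp[2]+8]))
            for f,q in b[:2]: print("   ",round(f,3),q[:2].round(4),np.degrees(q[2]).round(1)%180)
            u=np.round(proj(None,box(*b[0][1],L,W,z0,z1),m)).astype(int)
            for i in range(4): cv2.line(img,u[4+i],u[4+(i+1)%4],(0,255,0),1);cv2.line(img,u[i],u[4+i],(0,255,0),1);cv2.line(img,u[i],u[(i+1)%4],(0,255,0),1)
    cv2.imwrite(f"pics/{tag}.png",img[:,:,::-1]); cv2.imwrite(f"pics/{tag}_raw.png",im[:,:,::-1]); np.savez(f"{tag}.npz",**m)
E
python3 -c "
from look import *
look('w2',(.6686,-.1104,32.4))"
```

```text
t 3.225 [ 0.6667 -0.1146  0.2189] 32.77
0.88 [328. 224.] 0.675 -0.112 2973
    0.018 [ 0.6704 -0.109 ] 32.8
    0.019 [ 0.6702 -0.1088] 32.8
0.69 [217.   3.] 0.506 -0.011 135
0.25 [ 58. 265.] 0.482 -0.283 11995
```

View pics/w2.png

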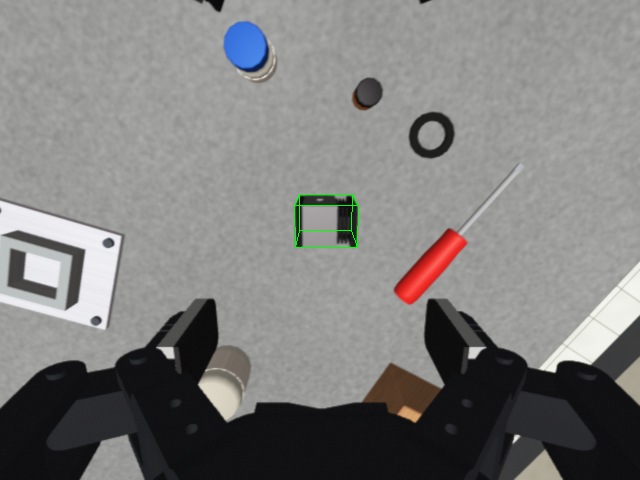

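```bash
python3 - <<'E'
from plan import *
plan([(.6703,-.109,.15,32.8),(.6703,-.109,.044,32.8)],.0854)
E
```

```text
t 3.33 p [ 0.6648 -0.1194  0.2195] jaw 32.4 tilt [-1.7e-03 -8.0e-04 -1.0e+00]
[[0.0854, [0.0029, 0.0052, 0.0347], [-0.1, 0, -0.2]], [0.0854, [0.0029, 0.0051, 0.0348], [0, 0, -0.2]], [0.0854, [0, 0.0, 0.053], [0, 0, 0.0]], [0.0854, [0, 0.0, 0.053], [0, 0, 0.0]]]
```

Request:
{"op": "jog_arm", "data": {"steps": [[0.0854, [0.0029, 0.0055, 0.0347], [0, 0, -0.2]], [0.0854, [0.0029, 0.0055, 0.0348], [0, 0, -0.2]], [0.0854, [0, 0, 0.053], [0, 0, 0]], [0.0854, [0, 0, 0.053], [0, 0, 0]], [0.0854, [0, 0, 0], [0, 0, 0]], [0.0854, [0, 0, 0], [0, 0, 0]]], "force": 20}}

```text
t: 4.08
ee_pos: [0.6724, -0.1089, 0.0471]
orientation: [1.502, 2.756, 0.001]
contact_force: [0.5, -0.4, 1.0]
finger_gap: 0.999
```

Request:
{"op": "jog_arm", "data": {"steps": [[0.03, [0, 0, 0], [0, 0, 0]], [0.03, [0, 0, 0], [0, 0, 0]], [0.03, [0, 0, 0], [0, 0, 0]], [0.03, [0, 0, 0], [0, 0, 0]], [0.03, [0, 0, 0], [0, 0, 0]], [0.03, [0, 0, 0], [0, 0, 0]]], "force": 20}}

```text
t: 4.82
ee_pos: [0.6723, -0.108, 0.0472]
orientation: [1.5, 2.758, -0.0]
contact_force: [-2.0, -0.6, 6.3]
finger_gap: 0.594
```

Request:
{"op": "jog_arm", "data": {"steps": [[0.03, [0, 0, 0], [0, 0, 0]], [0.03, [0, 0, 0], [0, 0, 0]], [0.03, [0, 0, 0], [0, 0, 0]]], "force": 20}}

```text
t: 5.2
ee_pos: [0.6723, -0.1079, 0.0472]
orientation: [1.5, 2.757, -0.0]
contact_force: [-2.8, -0.8, 6.6]
finger_gap: 0.596
```

```bash
python3 - <<'E'
from plan import *
s,p,R=pose()
plan([(p[0],p[1],p[2],32.8),(p[0],p[1],p[2],32.8),(p[0],p[1],p[2],32.8),(p[0],p[1],.215,32.8),(.4687,-.003,.215,6.2),(.4687,-.003,.215,6.2)],.0854)
E
```

```text
t 5.2 p [ 0.6723 -0.1079  0.0472] jaw 32.9 tilt [ 0.0023 -0.0014 -1.    ]
[[0.0854, [0.0, 0.0, 0.0], [0.1, 0.1, 0.1]], [0.0854, [0.0, 0.0, 0.0], [0, 0.0, 0.0]], [0.0854, [0.0, 0.0, 0.0], [0, 0.0, 0.0]], [0.0854, [0, 0, -0.0559], [0, 0.0, 0.0]], [0.0854, [-0.0001, 0, -0.0559], [0, 0.0, 0.0]], [0.0854, [0, -0.0001, -0.056], [0, 0.0, 0.0]], [0.0854, [0.0496, -0.0285, 0], [0, 0.0, 6.7]], [0.0854, [0.046, -0.0342, 0], [0, 0.0, 6.6]], [0.0854, [0.0417, -0.0392, 0], [0, 0.0, 6.7]], [0.0854, [0.0369, -0.0438, 0], [0, 0.0, 6.6]], [0.0854, [0, 0.0, 0], [0, 0.1, 0.0]]]
```

Request:
{"op": "jog_arm", "data": {"steps": [[0.0854, [0, 0, 0], [0, 0, 0]], [0.0854, [0, 0, 0], [0, 0, 0]], [0.0854, [0, 0, 0], [0, 0, 0]], [0.0854, [0, 0, -0.0559], [0, 0, 0]], [0.0854, [0, 0, -0.0559], [0, 0, 0]], [0.0854, [0, 0, -0.056], [0, 0, 0]], [0.0854, [0.0496, -0.0285, 0], [0, 0, 6.7]], [0.0854, [0.046, -0.0342, 0], [0, 0, 6.6]], [0.0854, [0.0417, -0.0392, 0], [0, 0, 6.7]], [0.0854, [0.0369, -0.0438, 0], [0, 0, 6.6]], [0.0854, [0, 0, 0], [0, 0, 0]], [0.0854, [0, 0, 0], [0, 0, 0]]], "force": 20}}

```text
t: 6.7
ee_pos: [0.4684, -0.0031, 0.2132]
orientation: [2.093, 2.34, 0.001]
contact_force: [0.8, 0.0, 0.5]
finger_gap: 0.998
```

```bash
python3 -c "
from look import *
look('w3',(.4687,.002,6.2))"
```

```text
t 6.7 [ 0.4684 -0.0031  0.2132] 6.38
0.92 [536. 102.] 0.634 0.118 6293
0.87 [321. 218.] 0.469 0.002 3231
    0.036 [0.4709 0.0035] 8.0
    0.036 [0.4707 0.0033] 7.8
0.62 [523. 340.] 0.684 -0.099 2543
```

View pics/w3.png

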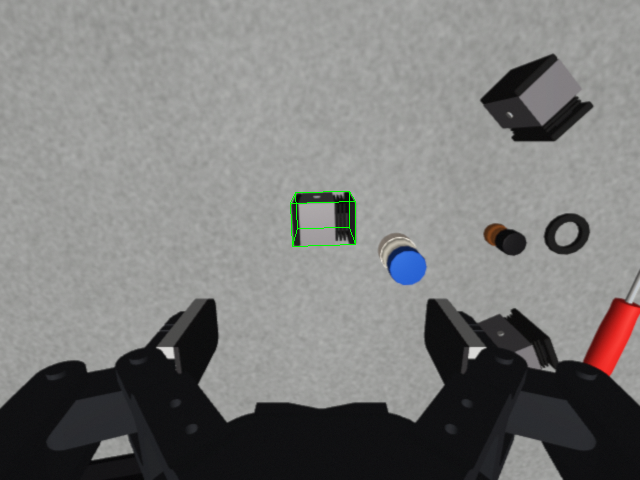

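```bash
python3 - <<'E'
from plan import *
m=dict(np.load("w3.npz")); s,p,R=pose()
im=cv2.imread("pics/w3_raw.png"); hsv=cv2.cvtColor(im,cv2.COLOR_BGR2HSV)
k=((hsv[:,:,0]>100)&(hsv[:,:,0]<130)&(hsv[:,:,1]>120)).astype(np.uint8); M=cv2.moments(k); c=(M['m10']/M['m00'],M['m01']/M['m00']); print(c)
X=back(None,c,.06,m)[0]; print(X)
y=np.radians(7.); j=np.array([np.cos(y),np.sin(y)]); w=np.array([-np.sin(y),np.cos(y)])
d=X[:2]-[.4706,.0033]; print("along jaw",d@j,"along width",d@w)
cv2.imwrite("pics/w3c.png",cv2.resize(im[180:260,270:380],None,fx=7,fy=7,interpolation=cv2.INTER_CUBIC))
E
```

```text
(406.1201754385965, 265.5078947368421)
[ 0.54451477 -0.02440401  0.06      ]
along jaw 0.06998755468987874 along width -0.0365054528807029
```

View pics/w3c.png

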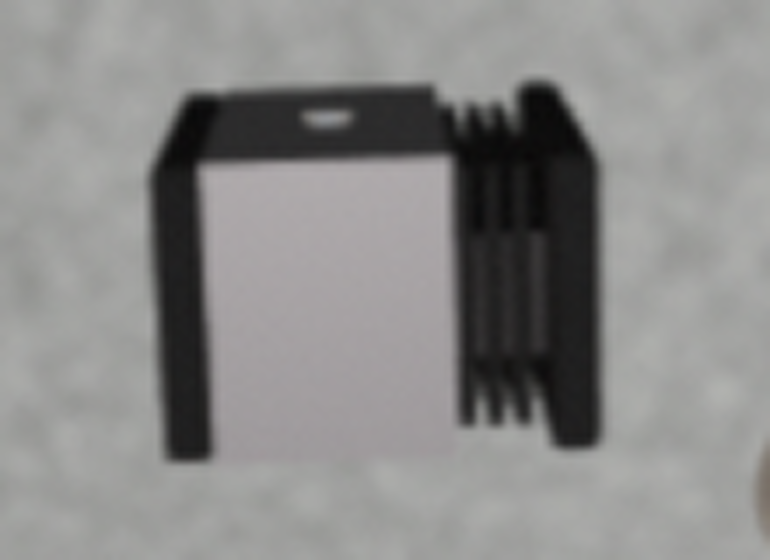

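```bash
python3 - <<'E'
from plan import *
plan([(.4706,.0033,.14,7.6),(.4706,.0033,.043,7.6)],.0854)
E
```

```text
t 6.8 p [ 0.4688 -0.0034  0.2129] jaw 6.3 tilt [ 1.1e-03  3.0e-04 -1.0e+00]
[[0.0854, [0.0032, 0.0012, 0.0364], [0.0, 0, -0.6]], [0.0854, [0.0032, 0.0012, 0.0365], [0.1, 0, -0.7]], [0.0854, [0.0, 0.0, 0.0485], [0, 0, 0.0]], [0.0854, [0.0, 0.0001, 0.0485], [0, 0, 0.0]]]
```

Request:
{"op": "jog_arm", "data": {"steps": [[0.0854, [0.0032, 0.0012, 0.0364], [0, 0, -0.6]], [0.0854, [0.0032, 0.0012, 0.0365], [0, 0, -0.7]], [0.0854, [0, 0, 0.0485], [0, 0, 0]], [0.0854, [0, 0, 0.0485], [0, 0, 0]], [0.0854, [0, 0, 0], [0, 0, 0]], [0.0854, [0, 0, 0], [0, 0, 0]]], "force": 20}}

```text
t: 7.55
ee_pos: [0.4705, 0.0039, 0.0437]
orientation: [2.068, 2.364, 0.002]
contact_force: [-0.2, -0.4, 0.6]
finger_gap: 0.994
```

Request:
{"op": "jog_arm", "data": {"steps": [[0.03, [0, 0, 0], [0, 0, 0]], [0.03, [0, 0, 0], [0, 0, 0]], [0.03, [0, 0, 0], [0, 0, 0]], [0.03, [0, 0, 0], [0, 0, 0]], [0.03, [0, 0, 0], [0, 0, 0]], [0.03, [0, 0, 0], [0, 0, 0]], [0.03, [0, 0, 0], [0, 0, 0]]], "force": 20}}

```text
t: 8.43
ee_pos: [0.4686, 0.0033, 0.0442]
orientation: [2.068, 2.364, -0.003]
contact_force: [-5.1, 0.1, 13.3]
finger_gap: 0.482
```

```bash
python3 - <<'E'
from plan import *
s,p,R=pose()
plan([(p[0],p[1],p[2]+.1,7.6),(.4628,-.3066,p[2]+.1,15.2)],.03)
E
```

```text
t 8.43 p [0.4686 0.0033 0.0442] jaw 7.6 tilt [-6.0e-04 -1.8e-03 -1.0e+00]
[[0.03, [-0.0001, 0, -0.05], [0, 0.0, 0.0]], [0.03, [-0.0001, -0.0001, -0.05], [0, 0.1, 0.0]], [0.03, [-0.0511, -0.0078, 0.0], [0, 0, -1.3]], [0.03, [-0.0509, -0.009, 0.0], [0, 0, -1.3]], [0.03, [-0.0506, -0.0101, 0.0], [0, 0, -1.2]], [0.03, [-0.0504, -0.0112, 0.0], [0, 0, -1.3]], [0.03, [-0.0502, -0.0123, 0.0], [0, 0, -1.2]], [0.03, [-0.0498, -0.0134, 0.0], [0, 0, -1.3]]]
```

Request:
{"op": "jog_arm", "data": {"steps": [[0.03, [0, 0, -0.02], [0, 0, 0]], [0.03, [0, 0, -0.04], [0, 0, 0]], [0.03, [0, 0, -0.04], [0, 0, 0]], [0.03, [-0.0511, -0.0078, 0], [0, 0, -1.3]], [0.03, [-0.0509, -0.009, 0], [0, 0, -1.3]], [0.03, [-0.0506, -0.0101, 0], [0, 0, -1.2]], [0.03, [-0.0504, -0.0112, 0], [0, 0, -1.3]], [0.03, [-0.0502, -0.0123, 0], [0, 0, -1.2]], [0.03, [-0.0498, -0.0134, 0], [0, 0, -1.3]], [0.03, [0, 0, 0], [0, 0, 0]], [0.03, [0, 0, 0], [0, 0, 0]]], "force": 20}}

```text
t: 9.8
ee_pos: [0.4632, -0.3054, 0.143]
orientation: [-1.907, -2.496, -0.001]
contact_force: [0.5, 1.1, -2.1]
finger_gap: 0.476
```

```bash
python3 - <<'E'
from plan import *
s,p,R=pose(); print(s["t"],p,jyaw(R),R[:,2],s["finger_gap"],s["contact_force"])
m=cams.camera_model("wrist"); im=cams.read_camera("wrist"); cv2.imwrite("pics/w4.png",im[:,:,::-1]); np.savez("w4.npz",**m)
a=cams.read_camera("scene"); cv2.imwrite("pics/s4.png",cv2.resize(a[150:350,80:350],None,fx=2.9,fy=2.9)[:,:,::-1])
E
```

```text
9.8 [ 0.46318572 -0.30544271  0.14295989] 15.230696996879818 [-1.94552360e-05  5.10187028e-04 -9.99999870e-01] 0.47580665122970256 [ 0.45235848  1.07169238 -2.07698799]
```

View pics/w4.png

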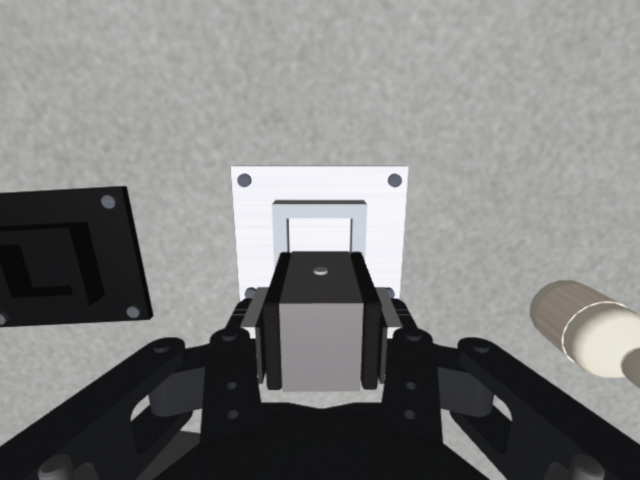

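View pics/s4.png

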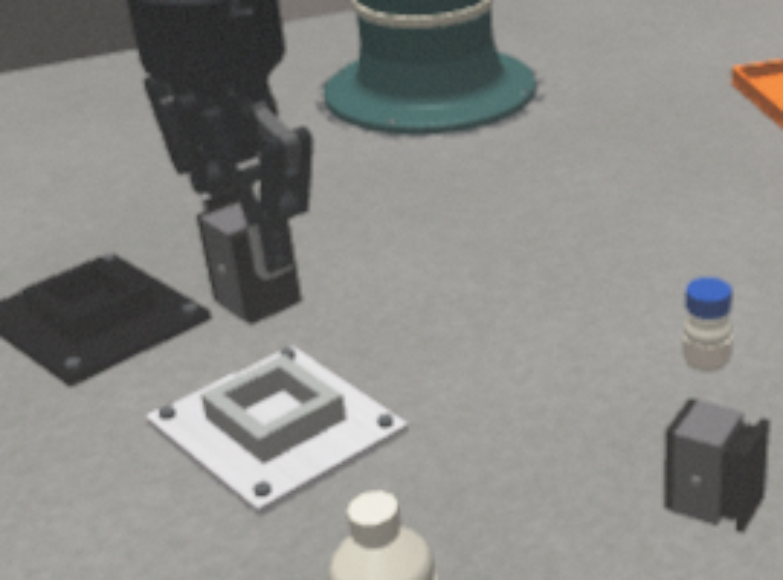

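```bash
python3 - <<'E'
from plan import *
m=dict(np.load("w4.npz")); s,p,R=pose()
# express camera in tool frame: Xc = Rc X + t ; X = R q + p
mt=dict(m); mt["R"]=m["R"]@R; mt["t"]=m["R"]@p+m["t"]
im=cv2.imread("pics/w4.png")
cv2.imwrite("pics/w4c.png",cv2.resize(im[190:400,225:415],None,fx=2.8,fy=2.8,interpolation=cv2.INTER_CUBIC))
for z in (.0425,.0442,.046): print(z,"bottom edge",back(None,[[286,252],[355,252]],z,mt).round(4).tolist())
for z in (-.0158,): print("top edge",back(None,[[268,303],[378,303],[279,303],[363,303]],z,mt).round(4).tolist())
print("top back",back(None,[[268,388],[379,388]],-.0158,mt).round(4).tolist())
print("rim",back(None,[[273,201],[366,201],[288,218],[353,218]],.028,m).round(4).tolist())
E
```

```text
0.0425 bottom edge [[0.0166, -0.0167, 0.0425], [0.0166, 0.0178, 0.0425]]
0.0442 bottom edge [[0.0161, -0.0169, 0.0442], [0.016, 0.0179, 0.0442]]
0.046 bottom edge [[0.0155, -0.017, 0.046], [0.0155, 0.0181, 0.046]]
top edge [[0.0171, -0.0172, -0.0158], [0.017, 0.0201, -0.0158], [0.0171, -0.0134, -0.0158], [0.017, 0.015, -0.0158]]
top back [[-0.017, -0.0186, -0.0158], [-0.017, 0.022, -0.0158]]
rim [[0.4246, -0.2837, 0.028], [0.4863, -0.2668, 0.028], [0.4374, -0.2926, 0.028], [0.4811, -0.2806, 0.028]]
```

View pics/w4c.png

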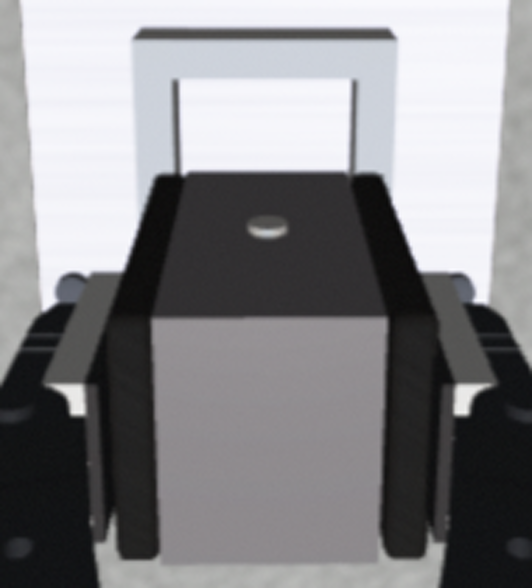

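```bash
python3 - <<'E'
from plan import *
m=dict(np.load("w4.npz")); s,p,R=pose(); print(p,s["t"])
q=lambda a:np.array(a)/2.8+[225,190]
def T(uv,z): return ((back(None,q(uv),z,m)-p)@R).round(4)
print("outer",T([[134,39],[397,39]],.028)); print("inner",T([[173,80],[356,80]],.028))
print("plate far corners",T([[20,0],[508,0]],.008))
mt=dict(m); mt["R"]=m["R"]@R; mt["t"]=m["R"]@p+m["t"]
print("bot",back(None,q([[155,174],[382,174]]),.0442,mt).round(4),"top front",back(None,q([[108,316],[437,316]]),-.0158,mt).round(4),"topback",back(None,q([[118,560],[428,560]]),-.0158,mt).round(4))
E
```

```text
[ 0.46364825 -0.30447045  0.14301974] 9.9
outer [[ 0.0283 -0.0324  0.115 ]
 [ 0.0282  0.0324  0.115 ]]
inner [[ 0.018  -0.0231  0.115 ]
 [ 0.0179  0.0225  0.115 ]]
plate far corners [[ 0.0353 -0.0648  0.135 ]
 [ 0.0351  0.0639  0.135 ]]
bot [[ 0.016  -0.0197  0.0442]
 [ 0.016   0.0212  0.0442]] top front [[ 0.0171 -0.0187 -0.0158]
 [ 0.0171  0.0212 -0.0158]] topback [[-0.0178 -0.019  -0.0158]
 [-0.0179  0.0216 -0.0158]]
```

Request:
{"op": "jog_arm", "data": {"steps": [[0.03, [0, 0, 0.03], [0, 0, 0]], [0.03, [0, 0, 0.033], [0, 0, 0]], [0.03, [0, 0, 0], [0, 0, 0]], [0.03, [0, 0, 0], [0, 0, 0]], [0.03, [0, 0, 0], [0, 0, 0]], [0.03, [0, 0, 0], [0, 0, 0]]], "force": 20}}

```text
t: 10.65
ee_pos: [0.464, -0.3063, 0.0809]
orientation: [1.906, 2.495, -0.0]
contact_force: [0.8, -0.5, -1.3]
finger_gap: 0.48
```

```bash
python3 - <<'E'
from plan import *
s,p,R=pose(); print(s["t"],p,jyaw(R),R[:,2],s["finger_gap"],s["contact_force"],np.abs(s["dq"]).max())
t=np.array([.4631,-.3064,p[2]]); print("shift tool",((t-p)@R).round(4))
m=cams.camera_model("wrist"); im=cams.read_camera("wrist"); cv2.imwrite("pics/w5.png",cv2.resize(im[200:420,220:420],None,fx=2.7,fy=2.7,interpolation=cv2.INTER_CUBIC)[:,:,::-1]); np.savez("w5.npz",p=p,Rt=R,**m)
a=cams.read_camera("scene"); cv2.imwrite("pics/s5.png",cv2.resize(a[200:330,110:260],None,fx=4.5,fy=4.5,interpolation=cv2.INTER_CUBIC)[:,:,::-1])
E
```

```text
10.65 [ 0.46399314 -0.30634514  0.08086442] 15.24224738757403 [ 0.00148599 -0.00117857 -0.9999982 ] 0.4798994387162945 [ 0.84272192 -0.50939759 -1.2597603 ] 0.005115999086952234
shift tool [ 0.0002 -0.0009 -0.    ]
```

View pics/w5.png

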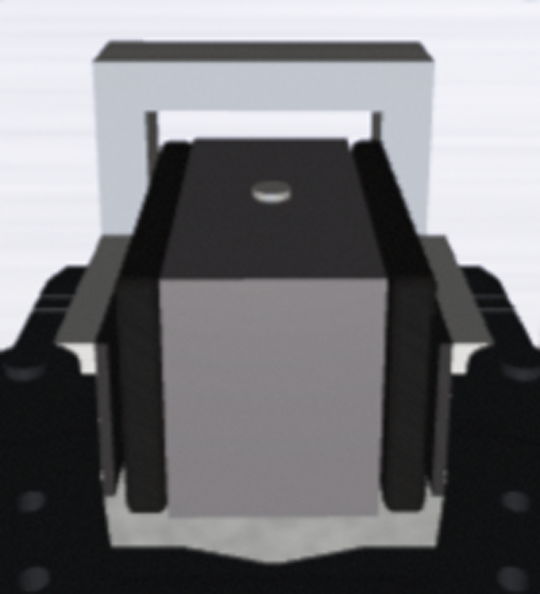

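View pics/s5.png

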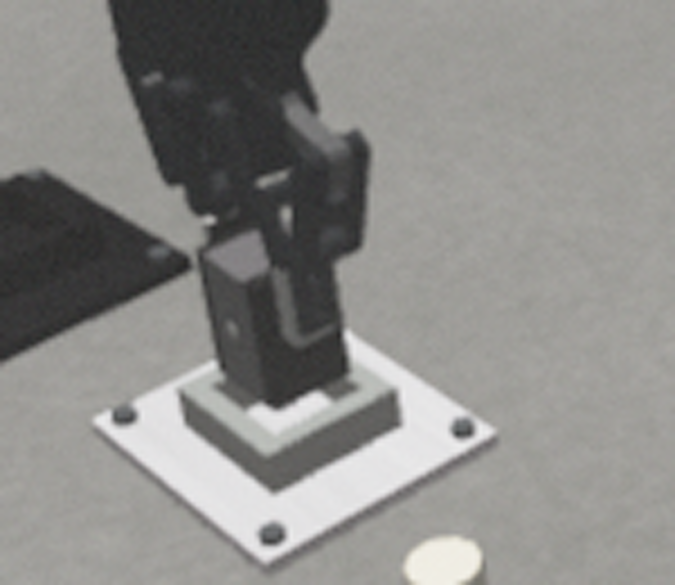

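```bash
python3 - <<'E'
from plan import *
z=dict(np.load("w5.npz")); m={k:z[k] for k in("R","t","cx","cy","fov_y")}; p=z["p"];R=z["Rt"]
q=lambda a:np.array(a)/2.7+[220,200]
def T(uv,z): return ((back(None,q(uv),z,m)-p)@R).round(4)
print("outer",T([[94,61],[433,61]],.028)); print("inner",T([[145,110],[383,110]],.028))
for b in (.035,.037): print("bot",T([[163,142],[381,142],[193,139],[348,139]],b))
print("top",T([[117,279],[435,279],[126,512],[424,512],[167,517],[379,517],[160,279],[387,279]],p[2]+.0158))
s,p,R=pose(); print(p)
E
```

```text
outer [[ 0.0301 -0.0328  0.0528]
 [ 0.0301  0.0322  0.0529]]
inner [[ 0.0203 -0.0234  0.0528]
 [ 0.0204  0.0229  0.0529]]
bot [[ 0.016  -0.0193  0.0458]
 [ 0.0161  0.0219  0.0459]
 [ 0.0166 -0.0136  0.0458]
 [ 0.0166  0.0157  0.0459]]
bot [[ 0.0167 -0.019   0.0438]
 [ 0.0167  0.0217  0.0439]
 [ 0.0173 -0.0134  0.0438]
 [ 0.0173  0.0155  0.0439]]
top [[ 0.0177 -0.0181 -0.0158]
 [ 0.0178  0.0218 -0.0158]
 [-0.0169 -0.0184 -0.0158]
 [-0.0169  0.022  -0.0157]
 [-0.0177 -0.0129 -0.0158]
 [-0.0177  0.016  -0.0158]
 [ 0.0177 -0.0127 -0.0158]
 [ 0.0178  0.0158 -0.0158]]
[ 0.46366568 -0.30629485  0.08043609]
```

Request:
{"op": "jog_arm", "data": {"steps": [[0.03, [0, -0.0014, 0], [0, 0, 0]], [0.03, [0, 0, 0.004], [0, 0, 0]], [0.03, [0, 0, 0.004], [0, 0, 0]], [0.03, [0, 0, 0.004], [0, 0, 0]], [0.03, [0, 0, 0], [0, 0, 0]], [0.03, [0, 0, 0], [0, 0, 0]]], "force": 20}}

```text
t: 11.5
ee_pos: [0.4621, -0.3063, 0.0677]
orientation: [-1.907, -2.496, -0.0]
contact_force: [-0.0, 0.0, -2.1]
finger_gap: 0.48
```

Request:
{"op": "jog_arm", "data": {"steps": [[0.03, [0, 0, 0.003], [0, 0, 0]], [0.03, [0, 0, 0.003], [0, 0, 0]], [0.03, [0, 0, 0.003], [0, 0, 0]], [0.03, [0, 0, 0], [0, 0, 0]], [0.03, [0, 0, 0], [0, 0, 0]]], "force": 20}}

```text
t: 12.12
ee_pos: [0.4621, -0.3064, 0.0588]
orientation: [1.907, 2.496, 0.0]
contact_force: [-0.2, -1.5, -0.9]
finger_gap: 0.476
```

Request:
{"op": "jog_arm", "data": {"steps": [[0.03, [0, 0, 0.002], [0, 0, 0]], [0.03, [0, 0, 0.002], [0, 0, 0]], [0.03, [0, 0, 0.001], [0, 0, 0]], [0.03, [0, 0, 0.001], [0, 0, 0]], [0.03, [0, 0, 0], [0, 0, 0]], [0.03, [0, 0, 0], [0, 0, 0]]], "force": 20}}

```text
t: 12.88
ee_pos: [0.4621, -0.3064, 0.0528]
orientation: [1.907, 2.496, -0.0]
contact_force: [0.4, -0.1, -1.1]
finger_gap: 0.48
```

Request:
{"op": "jog_arm", "data": {"steps": [[0.03, [0, 0, 0.001], [0, 0, 0]], [0.03, [0, 0, 0], [0, 0, 0]], [0.03, [0, 0, 0], [0, 0, 0]]], "force": 20}}

```text
t: 13.25
ee_pos: [0.4622, -0.3065, 0.0525]
orientation: [1.907, 2.496, -0.001]
contact_force: [-1.5, 0.8, 5.5]
finger_gap: 0.475
```

Request:
{"op": "jog_arm", "data": {"steps": [[0.03, [0, 0, 0.0005], [0, 0, 0]], [0.03, [0, 0, 0], [0, 0, 0]], [0.03, [0, 0, 0], [0, 0, 0]]], "force": 20}}

```text
t: 13.62
ee_pos: [0.4622, -0.3065, 0.0524]
orientation: [1.907, 2.496, -0.001]
contact_force: [-3.2, 1.2, 10.5]
finger_gap: 0.478
```

```bash
python3 - <<'E'
from plan import *
s,p,R=pose(); print(s["t"],p,R[:,2],s["finger_gap"],s["contact_force"])
im=cams.read_camera("scene"); cv2.imwrite("pics/s6.png",cv2.resize(im[200:330,110:260],None,fx=4.5,fy=4.5,interpolation=cv2.INTER_CUBIC)[:,:,::-1])
E
```

```text
13.625 [ 0.46217202 -0.3064747   0.05244558] [-1.48322155e-04 -7.59703653e-04 -9.99999700e-01] 0.4780851936236576 [-3.247178   1.1508556 10.4989238]
```

View pics/s6.png

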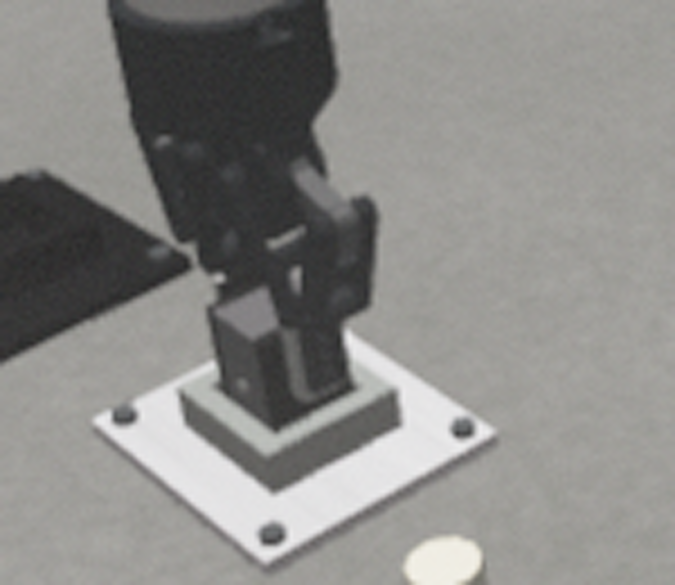

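Request:
{"op": "jog_arm", "data": {"steps": [[0.045, [0, 0, 0.0008], [0, 0, 0]], [0.05, [0, 0, 0.0004], [0, 0, 0]], [0.0854, [0, 0, 0], [0, 0, 0]], [0.0854, [0, 0, 0], [0, 0, 0]], [0.0854, [0, 0, 0], [0, 0, 0]], [0.0854, [0, 0, 0], [0, 0, 0]]], "force": 20}}

```text
t: 14.42
ee_pos: [0.4621, -0.3064, 0.05]
orientation: [-1.907, -2.496, 0.0]
contact_force: [-0.3, 0.7, 0.3]
finger_gap: 1.0
```

Free. Rise and look.

Request:
{"op": "jog_arm", "data": {"steps": [[0.0854, [0, 0, -0.05], [0, 0, 0]], [0.0854, [0, 0, -0.06], [0, 0, 0]], [0.0854, [0, 0, -0.05], [0, 0, 0]], [0.0854, [0, 0, 0], [0, 0, 0]], [0.0854, [0, 0, 0], [0, 0, 0]]]}}

```text
t: 15.05
ee_pos: [0.4615, -0.3063, 0.2097]
orientation: [-1.907, -2.496, 0.001]
contact_force: [-0.4, -0.1, -0.6]
finger_gap: 1.001
```

```bash
python3 - <<'E'
from plan import *
s,p,R=pose(); print(s["t"],p,s["contact_force"])
m=cams.camera_model("wrist"); im=cams.read_camera("wrist"); cv2.imwrite("pics/w7.png",im[:,:,::-1]); np.savez("w7.npz",**m)
im=cams.read_camera("scene"); cv2.imwrite("pics/s7.png",cv2.resize(im[200:330,110:260],None,fx=4.5,fy=4.5,interpolation=cv2.INTER_CUBIC)[:,:,::-1])
plan([(.45,.05,.215,-38.2),(.62,.105,.215,-38.2)],.0854)
E
```

```text
15.05 [ 0.46153566 -0.30629985  0.20966486] [-0.43995538 -0.0613346  -0.55905176]
t 15.15 p [ 0.4612 -0.306   0.2086] jaw 15.2 tilt [-0.0023  0.0015 -1.    ]
[[0.0854, [0.0577, 0.0138, -0.001], [0, 0, 8.9]], [0.0854, [0.0592, 0.0047, -0.001], [0, 0, 8.9]], [0.0854, [0.0592, -0.0045, -0.001], [0, 0, 8.9]], [0.0854, [0.0578, -0.0136, -0.001], [-0.1, 0, 8.9]], [0.0854, [0.055, -0.0224, -0.001], [0, 0, 8.9]], [0.0854, [0.0508, -0.0307, -0.0009], [-0.1, 0, 8.9]], [0.0854, [0.0494, 0.0332, 0.0], [0.0, 0, 0.0]], [0.0854, [0.0494, 0.0333, 0.0001], [0.0, 0, 0.0]], [0.0854, [0.0495, 0.0332, 0.0], [0.0, 0, 0.0]]]
```

View pics/w7.png

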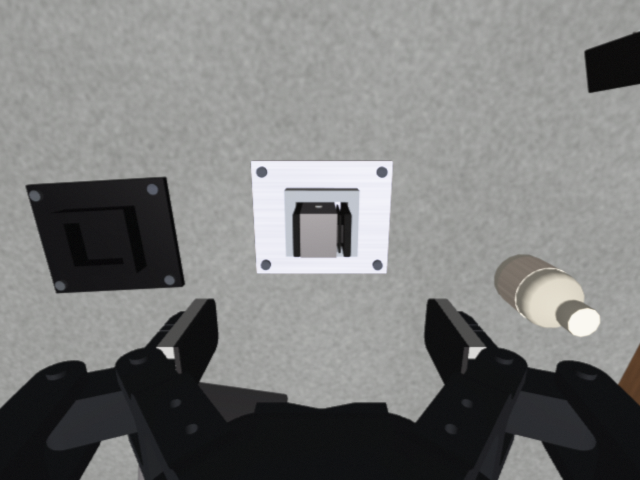

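View pics/s7.png

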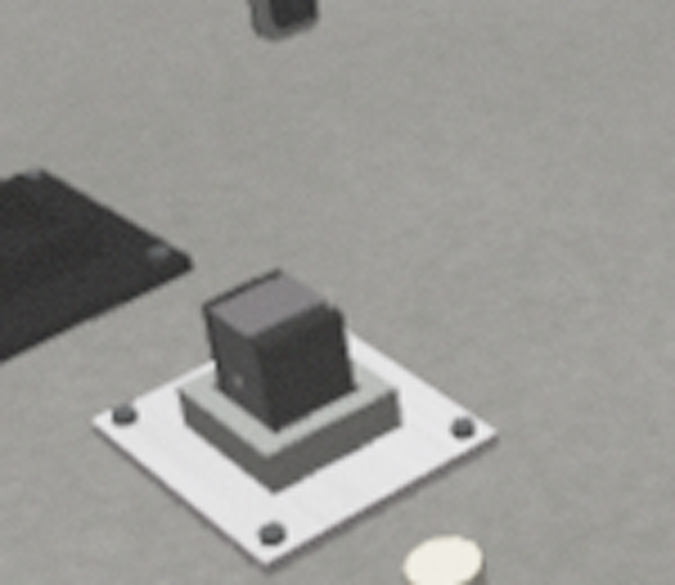

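```bash
python3 - <<'E'
from plan import *
a=np.array([.455,-.327,.04]); y=np.radians(15.2)
b=a-[.0023*np.cos(y),.0023*np.sin(y),0]; c=a+[0,0,.001]
print(proj("scene",b)-proj("scene",a),proj("scene",c)-proj("scene",a))
s6=cv2.cvtColor(cv2.imread("pics/s6.png"),cv2.COLOR_BGR2GRAY);s7=cv2.cvtColor(cv2.imread("pics/s7.png"),cv2.COLOR_BGR2GRAY)
t=s6[368:398,228:258]; r=cv2.matchTemplate(s7[350:420,205:285],t,cv2.TM_CCOEFF_NORMED); _,v,_,l=cv2.minMaxLoc(r); print(v,l[0]+205-228,l[1]+350-368,"(/4.5 px)")
E
```

```text
[[-0.68870615 -0.50775898]] [[-0.09102926 -0.44370303]]
0.9540351033210754 -5 -4 (/4.5 px)
```

Request:
{"op": "jog_arm", "data": {"steps": [[0.0854, [0.0577, 0.0138, -0.001], [0, 0, 8.9]], [0.0854, [0.0592, 0.0047, -0.001], [0, 0, 8.9]], [0.0854, [0.0592, -0.0045, -0.001], [0, 0, 8.9]], [0.0854, [0.0578, -0.0136, -0.001], [0, 0, 8.9]], [0.0854, [0.055, -0.0224, -0.001], [0, 0, 8.9]], [0.0854, [0.0508, -0.0307, -0.0009], [0, 0, 8.9]], [0.0854, [0.0494, 0.0332, 0], [0, 0, 0]], [0.0854, [0.0494, 0.0333, 0], [0, 0, 0]], [0.0854, [0.0495, 0.0332, 0], [0, 0, 0]], [0.0854, [0, 0, 0], [0, 0, 0]], [0.0854, [0, 0, 0], [0, 0, 0]]]}}

```text
t: 16.52
ee_pos: [0.6191, 0.1021, 0.2138]
orientation: [-2.815, -1.391, 0.006]
contact_force: [-0.4, 0.0, -0.0]
finger_gap: 0.999
```

```bash
python3 -c "
from look import *
look('w8',(.6287,.1154,-38.2))
from plan import *
"
```

```text
t 16.525 [0.6191 0.1021 0.2138] -37.41
0.9 [503. 337.] 0.692 -0.099 1144
0.72 [318. 204.] 0.628 0.117 3204
    0.01 [0.6309 0.1177] 142.6
    0.01 [0.6309 0.1177] 142.6
```

View pics/w8.png

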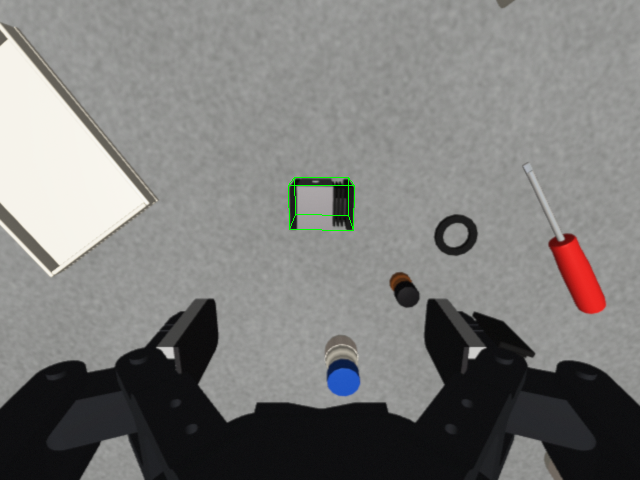

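```bash
python3 - <<'E'
from plan import *
plan([(.6309,.1177,.14,-37.4),(.6309,.1177,.044,-37.4)],.0854)
E
```

```text
t 16.62 p [0.6191 0.1015 0.2152] jaw -37.4 tilt [-1.9e-03 -8.0e-04 -1.0e+00]
[[0.0854, [0.0101, -0.0002, 0.0376], [0, 0.1, 0]], [0.0854, [0.01, -0.0002, 0.0376], [-0.1, 0.0, 0]], [0.0854, [0, 0, 0.048], [0.0, 0.0, 0]], [0.0854, [0, 0, 0.048], [0.0, 0.0, 0]]]
```

Request:
{"op": "jog_arm", "data": {"steps": [[0.0854, [0.0101, -0.0002, 0.0376], [0, 0, 0]], [0.0854, [0.01, -0.0002, 0.0376], [0, 0, 0]], [0.0854, [0, 0, 0.048], [0, 0, 0]], [0.0854, [0, 0, 0.048], [0, 0, 0]], [0.0854, [0, 0, 0], [0, 0, 0]], [0.03, [0, 0, 0], [0, 0, 0]], [0.03, [0, 0, 0], [0, 0, 0]], [0.03, [0, 0, 0], [0, 0, 0]], [0.03, [0, 0, 0], [0, 0, 0]], [0.03, [0, 0, 0], [0, 0, 0]], [0.03, [0, 0, 0], [0, 0, 0]]], "force": 20}}

```text
t: 18.0
ee_pos: [0.6336, 0.1189, 0.0477]
orientation: [2.816, 1.391, 0.006]
contact_force: [-2.1, 0.2, 6.1]
finger_gap: 0.569
```

```bash
python3 - <<'E'
from plan import *
s,p,R=pose(); print(s["finger_gap"]*.0854)
# tray slot 1: +y side
y=np.radians(-3.2); c=np.array([.438,.3006]); ty=np.array([-np.sin(y),np.cos(y)])
A=c+.045*ty; B=c-.045*ty; print(A,B)
plan([(p[0],p[1],p[2]+.10,-37.4),(A[0],A[1],p[2]+.10,-3.2)],.03)
E
```

```text
0.04862439454116127
[0.44051197 0.34552983] [0.43548803 0.25567017]
t 18.0 p [0.6336 0.1189 0.0477] jaw -37.4 tilt [ 3.7e-03  7.0e-04 -1.0e+00]
[[0.03, [0.0001, 0.0001, -0.05], [0.1, -0.1, 0]], [0.03, [0.0001, 0.0001, -0.05], [0.0, -0.1, 0]], [0.03, [0.0125, -0.0582, -0.0001], [0.0, 0.0, -6.8]], [0.03, [0.0193, -0.0563, 0], [0.0, 0.0, -6.9]], [0.03, [0.026, -0.0536, -0.0001], [0.0, 0.0, -6.8]], [0.03, [0.0321, -0.0502, 0], [0.0, 0.0, -6.9]], [0.03, [0.0379, -0.0459, -0.0001], [0.0, 0.1, -6.8]]]
```

Request:
{"op": "jog_arm", "data": {"steps": [[0.03, [0, 0, -0.02], [0, 0, 0]], [0.03, [0, 0, -0.04], [0, 0, 0]], [0.03, [0, 0, -0.04], [0, 0, 0]], [0.03, [0.0125, -0.0582, 0], [0, 0, -6.8]], [0.03, [0.0193, -0.0563, 0], [0, 0, -6.9]], [0.03, [0.026, -0.0536, 0], [0, 0, -6.8]], [0.03, [0.0321, -0.0502, 0], [0, 0, -6.9]], [0.03, [0.0379, -0.0459, 0], [0, 0, -6.8]], [0.03, [0, 0, 0], [0, 0, 0]], [0.03, [0, 0, 0], [0, 0, 0]]], "force": 20}}

```text
t: 19.25
ee_pos: [0.4399, 0.3447, 0.1459]
orientation: [2.283, 2.156, 0.002]
contact_force: [0.0, -1.0, -2.3]
finger_gap: 0.567
```

```bash
python3 - <<'E'
from plan import *
s,p,R=pose(); print(s["t"],p,jyaw(R),R[:,2],s["finger_gap"],s["contact_force"])
m=cams.camera_model("wrist"); im=cams.read_camera("wrist")
y=np.radians(-3.2); c=np.array([.438,.3006]); tx=np.array([np.cos(y),np.sin(y)]); ty=np.array([-np.sin(y),np.cos(y)])
q=[np.r_[c+a*.065*tx+b*.09*ty,.02] for a,b in((1,1),(1,-1),(-1,-1),(-1,1))]
u=np.round(proj(None,q,m)).astype(int)
for i in range(4): cv2.line(im,u[i],u[(i+1)%4],(255,0,0),1)
cv2.imwrite("pics/w9.png",im[:,:,::-1])
E
```

```text
19.25 [0.43989623 0.34468322 0.14591177] -3.262698909931344 [ 2.11148320e-03 -1.81963615e-04 -9.99997754e-01] 0.5665423469243115 [ 0.03606745 -0.97302213 -2.2881938 ]
```

View pics/w9.png

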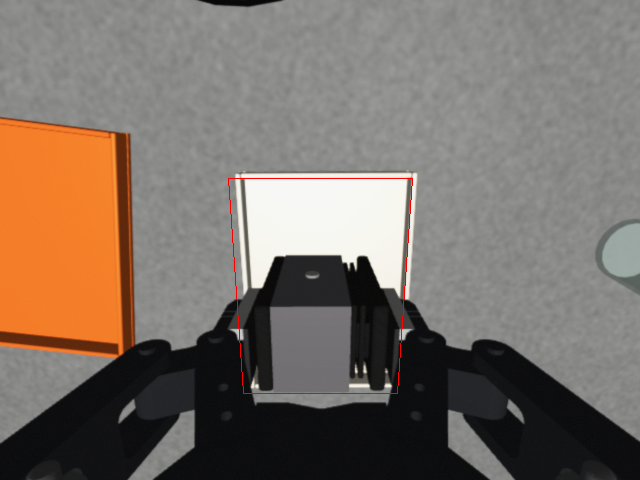

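Request:
{"op": "jog_arm", "data": {"steps": [[0.03, [0.003, 0.0035, 0], [0, 0, 0]], [0.03, [0, 0, 0.045], [0, 0, 0]], [0.03, [0, 0, 0.03], [0, 0, 0]], [0.03, [0, 0, 0.012], [0, 0, 0]], [0.03, [0, 0, 0.004], [0, 0, 0]], [0.03, [0, 0, 0], [0, 0, 0]], [0.03, [0, 0, 0], [0, 0, 0]]], "force": 20}}

```text
t: 20.18
ee_pos: [0.4435, 0.3482, 0.0548]
orientation: [2.283, 2.157, 0.003]
contact_force: [-0.1, 0.5, -1.4]
finger_gap: 0.563
```

Request:
{"op": "jog_arm", "data": {"steps": [[0.03, [0, 0, 0.0015], [0, 0, 0]], [0.03, [0, 0, 0.001], [0, 0, 0]], [0.03, [0, 0, 0.0005], [0, 0, 0]], [0.03, [0, 0, 0], [0, 0, 0]], [0.03, [0, 0, 0], [0, 0, 0]]], "force": 20}}

```text
t: 20.8
ee_pos: [0.443, 0.3478, 0.0517]
orientation: [2.283, 2.157, 0.001]
contact_force: [-2.3, -1.3, 7.3]
finger_gap: 0.564
```

Touching the tray floor; release and rise.

Request:
{"op": "jog_arm", "data": {"steps": [[0.055, [0, 0, 0], [0, 0, 0]], [0.0854, [0, 0, 0], [0, 0, 0]], [0.0854, [0, 0, 0], [0, 0, 0]], [0.0854, [0, 0, 0], [0, 0, 0]], [0.0854, [0, 0, 0], [0, 0, 0]], [0.0854, [0, 0, -0.05], [0, 0, 0]], [0.0854, [0, 0, -0.06], [0, 0, 0]], [0.0854, [0, 0, -0.05], [0, 0, 0]]]}}

```text
t: 21.8
ee_pos: [0.4429, 0.3479, 0.2128]
orientation: [-2.283, -2.158, -0.001]
contact_force: [0.8, 0.0, 0.6]
finger_gap: 1.002
```

```bash
python3 - <<'E'
from plan import *
plan([(.50,.1,.215,10),(.665,-.118,.215,32.8)],.0854)
E
```

```text
t 21.8 p [0.4429 0.3479 0.2128] jaw -3.2 tilt [ 6.e-04  7.e-04 -1.e+00]
[[0.0854, [-0.0489, 0.0142, -0.0005], [0.0, 0, -2.6]], [0.0854, [-0.0494, 0.012, -0.0005], [0.0, 0, -2.7]], [0.0854, [-0.05, 0.0096, -0.0004], [0.0, 0, -2.6]], [0.0854, [-0.0503, 0.0074, -0.0005], [0.0, 0, -2.7]], [0.0854, [-0.0507, 0.0049, -0.0004], [0.0, 0, -2.6]], [0.0854, [-0.0487, 0.025, 0], [0.0, 0, -4.6]], [0.0854, [-0.0505, 0.021, 0], [0.0, 0, -4.6]], [0.0854, [-0.052, 0.0168, 0], [0.0, 0, -4.5]], [0.0854, [-0.0532, 0.0127, 0], [0.0, 0, -4.6]], [0.0854, [-0.054, 0.0084, -0.0001], [0.1, 0, -4.5]]]
```

Request:
{"op": "jog_arm", "data": {"steps": [[0.0854, [-0.0489, 0.0142, -0.0005], [0, 0, -2.6]], [0.0854, [-0.0494, 0.012, -0.0005], [0, 0, -2.7]], [0.0854, [-0.05, 0.0096, -0.0004], [0, 0, -2.6]], [0.0854, [-0.0503, 0.0074, -0.0005], [0, 0, -2.7]], [0.0854, [-0.0507, 0.0049, -0.0004], [0, 0, -2.6]], [0.0854, [-0.0487, 0.025, 0], [0, 0, -4.6]], [0.0854, [-0.0505, 0.021, 0], [0, 0, -4.6]], [0.0854, [-0.052, 0.0168, 0], [0, 0, -4.5]], [0.0854, [-0.0532, 0.0127, 0], [0, 0, -4.6]], [0.0854, [-0.054, 0.0084, 0], [0, 0, -4.5]], [0.0854, [0, 0, 0], [0, 0, 0]], [0.0854, [0, 0, 0], [0, 0, 0]]]}}

```text
t: 23.3
ee_pos: [0.6644, -0.1176, 0.2125]
orientation: [-1.504, -2.756, -0.001]
contact_force: [0.1, -0.9, 0.3]
finger_gap: 1.003
```

```bash
python3 - <<'E'
from look import *
look('w10',(.6703,-.109,32.8))
from plan import *
plan([(.6703,-.109,.14,32.8),(.6703,-.109,.044,32.8)],.0854)
a=cams.read_camera("top"); cv2.imwrite("pics/t10.png",cv2.resize(a[110:310,140:480],None,fx=2.3,fy=2.3,interpolation=cv2.INTER_CUBIC)[:,:,::-1])
E
```

```text
t 23.3 [ 0.6644 -0.1176  0.2125] 32.75
0.93 [ 25. 284.] 0.463 -0.317 3163
0.57 [336. 219.] 0.675 -0.107 3299
    0.022 [ 0.6731 -0.1065] 32.7
    0.023 [ 0.6731 -0.1065] 32.8
t 23.4 p [ 0.6644 -0.1165  0.2132] jaw 32.9 tilt [-3.e-04  5.e-04 -1.e+00]
[[0.0854, [0.0015, 0.0045, 0.0366], [0.0, 0, 0.0]], [0.0854, [0.0015, 0.0046, 0.0366], [0.0, 0, 0.1]], [0.0854, [0, 0, 0.048], [0.0, 0, 0]], [0.0854, [0, 0, 0.048], [0.0, 0, 0]]]
```

View pics/t10.png

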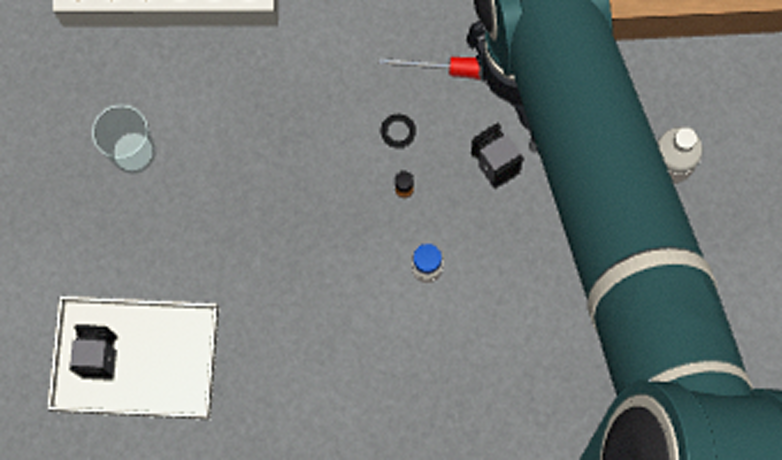

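View pics/w10.png

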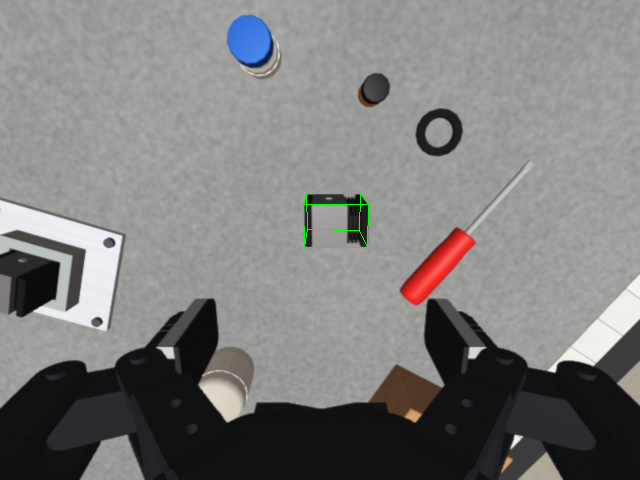

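Request:
{"op": "jog_arm", "data": {"steps": [[0.0854, [0.0017, 0.0055, 0.0366], [0, 0, 0]], [0.0854, [0.0017, 0.0055, 0.0366], [0, 0, 0]], [0.0854, [0, 0, 0.048], [0, 0, 0]], [0.0854, [0, 0, 0.048], [0, 0, 0]], [0.0854, [0, 0, 0], [0, 0, 0]], [0.03, [0, 0, 0], [0, 0, 0]], [0.03, [0, 0, 0], [0, 0, 0]], [0.03, [0, 0, 0], [0, 0, 0]], [0.03, [0, 0, 0], [0, 0, 0]], [0.03, [0, 0, 0], [0, 0, 0]], [0.03, [0, 0, 0], [0, 0, 0]]], "force": 20}}

```text
t: 24.82
ee_pos: [0.6739, -0.1095, 0.0469]
orientation: [1.503, 2.754, 0.002]
contact_force: [-2.5, 0.4, 7.6]
finger_gap: 0.597
```

```bash
python3 - <<'E'
from plan import *
s,p,R=pose()
y=np.radians(-3.2); c=np.array([.4415,.3035]); ty=np.array([-np.sin(y),np.cos(y)]); B=c-.045*ty; print(B)
plan([(p[0],p[1],p[2]+.11,32.8),(B[0],B[1],p[2]+.11,-3.2)],.03)
E
```

```text
[0.43898803 0.25857017]
t 24.82 p [ 0.6739 -0.1095  0.0469] jaw 32.8 tilt [ 4.2e-03 -7.0e-04 -1.0e+00]
[[0.03, [-0.0002, 0.0002, -0.055], [0.1, 0.1, 0]], [0.03, [0, 0.0, -0.055], [0.1, 0.1, -0.1]], [0.03, [0.0546, 0.0003, 0.0], [0, 0, 4.5]], [0.03, [0.0544, -0.004, 0.0], [0, 0, 4.5]], [0.03, [0.054, -0.0082, 0.0], [0, 0, 4.5]], [0.03, [0.0531, -0.0125, 0.0001], [0, 0, 4.5]], [0.03, [0.052, -0.0166, 0.0], [0, 0, 4.5]], [0.03, [0.0505, -0.0206, 0.0001], [0, 0, 4.5]], [0.03, [0.0488, -0.0245, 0.0], [0, 0, 4.5]], [0.03, [0.0467, -0.0283, 0.0001], [0, 0, 4.5]]]
```

Request:
{"op": "jog_arm", "data": {"steps": [[0.03, [0, 0, -0.02], [0, 0, 0]], [0.03, [0, 0, -0.045], [0, 0, 0]], [0.03, [0, 0, -0.045], [0, 0, 0]], [0.03, [0.0546, 0.0003, 0], [0, 0, 4.5]], [0.03, [0.0544, -0.004, 0], [0, 0, 4.5]], [0.03, [0.054, -0.0082, 0], [0, 0, 4.5]], [0.03, [0.0531, -0.0125, 0], [0, 0, 4.5]], [0.03, [0.052, -0.0166, 0], [0, 0, 4.5]], [0.03, [0.0505, -0.0206, 0], [0, 0, 4.5]], [0.03, [0.0488, -0.0245, 0], [0, 0, 4.5]], [0.03, [0.0467, -0.0283, 0], [0, 0, 4.5]], [0.03, [0, 0, 0], [0, 0, 0]]], "force": 20}}

```text
t: 26.32
ee_pos: [0.4351, 0.2638, 0.1557]
orientation: [-2.273, -2.168, -0.005]
contact_force: [-0.9, 0.4, -0.9]
finger_gap: 0.596
```

Request:
{"op": "jog_arm", "data": {"steps": [[0.03, [0, 0, 0.05], [0, 0, 0]], [0.03, [0, 0, 0.03], [0, 0, 0]], [0.03, [0, 0, 0.01], [0, 0, 0]], [0.03, [0, 0, 0], [0, 0, 0]], [0.03, [0, 0, 0], [0, 0, 0]]], "force": 20}}

```text
t: 26.95
ee_pos: [0.439, 0.2593, 0.0652]
orientation: [2.283, 2.157, 0.004]
contact_force: [-0.3, -0.2, -1.7]
finger_gap: 0.592
```

```bash
python3 - <<'E'
from plan import *
s,p,R=pose(); print(s["t"],p,jyaw(R),R[:,2],s["finger_gap"],s["contact_force"])
im=cams.read_camera("wrist")
cv2.imwrite("pics/w11.png",im[:,:,::-1])
E
```

```text
26.95 [0.43901837 0.25933561 0.06518557] -3.2609385949084784 [ 0.00224249  0.00110283 -0.99999688] 0.5919549025235954 [-0.26276692 -0.22826731 -1.69470223]
```

View pics/w11.png

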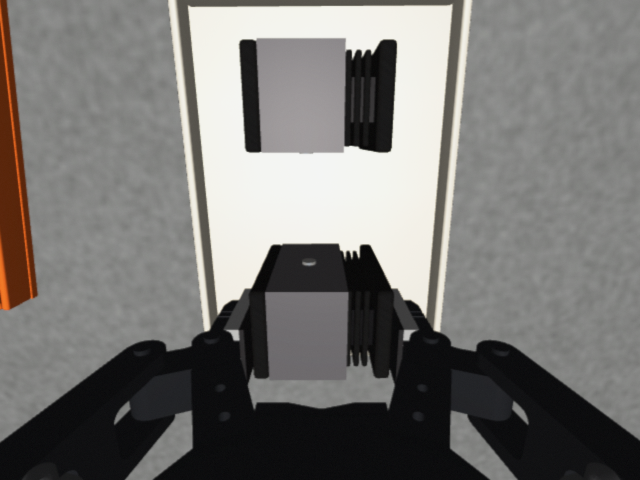

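Well inside the tray with a wide gap to the first one. Bottom is at ~0.018; target TCP z ≈ 0.051.

Request:
{"op": "jog_arm", "data": {"steps": [[0.03, [0, 0, 0.008], [0, 0, 0]], [0.03, [0, 0, 0.004], [0, 0, 0]], [0.03, [0, 0, 0.001], [0, 0, 0]], [0.03, [0, 0, 0.001], [0, 0, 0]], [0.03, [0, 0, 0], [0, 0, 0]], [0.03, [0, 0, 0], [0, 0, 0]]], "force": 20}}

```text
t: 27.75
ee_pos: [0.4378, 0.2588, 0.0508]
orientation: [2.282, 2.157, -0.001]
contact_force: [-4.2, -2.9, 12.4]
finger_gap: 0.593
```

Request:
{"op": "jog_arm", "data": {"steps": [[0.055, [0, 0, 0], [0, 0, 0]], [0.0854, [0, 0, 0], [0, 0, 0]], [0.0854, [0, 0, 0], [0, 0, 0]], [0.0854, [0, 0, 0], [0, 0, 0]], [0.0854, [0, 0, 0], [0, 0, 0]], [0.0854, [0, 0, -0.05], [0, 0, 0]], [0.0854, [0, 0, -0.06], [0, 0, 0]], [0.0854, [0, 0, -0.06], [0, 0, 0]], [0.0854, [-0.04, 0, -0.04], [0, 0, 0]], [0.0854, [-0.05, 0, 0], [0, 0, 0]], [0.0854, [0, 0, 0], [0, 0, 0]], [0.0854, [0, 0, 0], [0, 0, 0]]]}}

```text
t: 29.25
ee_pos: [0.4328, 0.1693, 0.2599]
orientation: [2.284, 2.157, 0.001]
contact_force: [-0.1, -0.1, 0.3]
finger_gap: 0.996
```

```bash
python3 - <<'E'
from plan import *
s,p,R=pose(); print(s["t"],p,s["contact_force"])
for n in("scene","top","wrist"):
    cv2.imwrite(f"pics/{n}F.png",cams.read_camera(n)[:,:,::-1])
E
```

```text
29.25 [0.43283618 0.16931648 0.25985671] [-0.11981629 -0.07729651  0.25389738]
```

View pics/sceneF.png

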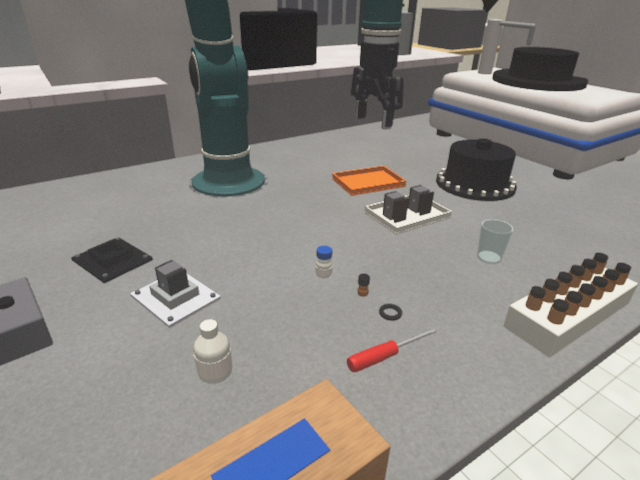

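View pics/topF.png

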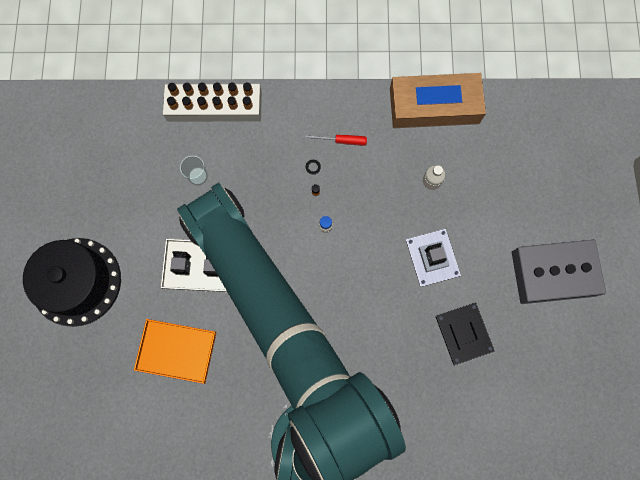

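View pics/wristF.png

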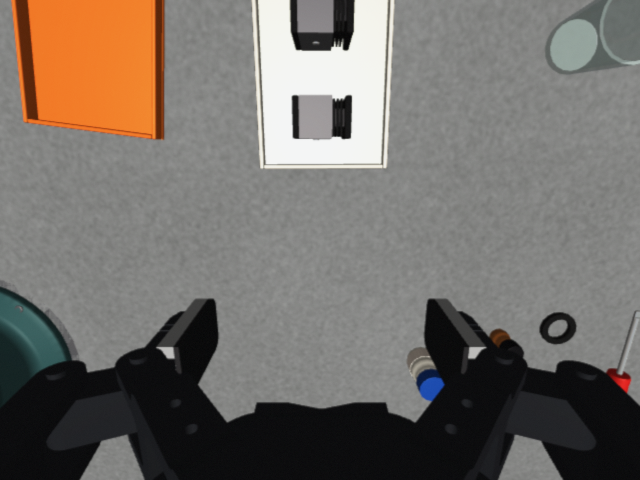

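```bash
python3 -c "
from station import job
print(job.finish_job())"
```

```text
the job is handed in; nothing more can be done
None
```

I found the springy buffer, lowered it squeezed into the metal carrier's pocket and let it go there. The two hard ones then went upright into the white tray, released. I handed the job in at about 29.4 s of the 64 s allowed.

- **Squeeze test at 20 N:** The springy one was the buffer nearest the robot; it closed to about 41 mm. The other two stopped at about 51 mm and 48.6 mm. I tested the 48.6 mm one only after the springy one was already in the pocket, since the second squeeze had settled which was which.
- **Carrier:** The springy buffer went in without touching the walls in any force reading I took. It met the floor about 8 mm above its bench height, as expected, with about 10.5 N, well under the 35 N limit. After release it stood upright between the walls. A before-and-after picture comparison suggests any rise was about 0.2 mm, which is within that check's error.
- **Tray:** Each hard buffer was set down with 7 to 12 N.
- **Last checks:** The wrist picture shows both upright with a wide gap between them; the top view was partly blocked by the arm. The bystanders look unmoved in the scene and top pictures. The gripper was open and clear, with a contact force of about 0.3 N.
- **Disagreements:** My first tray position from the top camera was about 4 mm off. I corrected it from the wrist camera before placing the first hard buffer. I also shifted the squeezed buffer 1.4 mm after a close look just before inserting it. No check failed.

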